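# Light exposure of culture dishes under a lamp with an iris collar

### The job

Give all the small culture dishes on the bench one light exposure: turn the lamp's iris collar clockwise to its closed stop, seat every dish flat in a nest of the drawn-out carrier, and push the carrier under the lamp hood as far as it goes. Then open the collar to the click stop with the raised wedge mark, leave it there for at least five seconds, close the collar fully again and only then draw the carrier all the way out, with the dishes still seated. The iris must be closed whenever the carrier is moved under or out from under the lamp; leave the beaker and the brown bottle standing.

Things in the scene. Friction and masses are not known exactly. Their poses are not given: they have to be found in the camera images.
- exposure_rig: fixed light-exposure rig: 215 x 365 mm base 13 mm high, two rails, flat grey lamp hood 150 x 150 mm (52 to 74 mm above the bench), upright lamp barrel on its middle, 106 mm column 108 mm behind the axis. Origin on the bench under the barrel's axis; z up, x to the column (away from the robot), y along the rails to the drawn-out side. Driver box, 47 mm high, at x 88 to 124, y 142 to 238 mm
- collar_centre (a point): centre of the iris collar, on the barrel's axis: black ribbed ring, 58 mm in diameter, 115.5 to 133.5 mm above the bench, turning round the upright barrel; gripped across its diameter from above. Over it only the fixed barrel head: 48 mm scale disc up to 139 mm, 32 mm heat sink up to 151 mm; under it the first wider parts end at 101 mm (column 106 mm). x, y as for the rig
- iris_collar (a joint): collar angle, rad: 0 closed stop (clockwise end from above), grows counter-clockwise to 2.0. Clicks every 0.4 rad (0, 0.4 .. 2.0), pulls itself into the nearest stop when let go, needs 0.05 N m. A white stud on its top shows the position against six white marks; the mark of the 1.2 rad stop is a raised wedge, the others thin ticks; the closed tick is at bearing 2.14 rad in the rig's x, y
- dish_carrier (a joint): position of the dish carrier on its rails in m: 0 is drawn out as far as it goes (its centre 170 mm from the barrel's axis along the rig's +y), 0.17 is pushed in to the end stop, its centre under the lamp. It moves along the rig's -y as the value grows, with about 1.5 N of friction, and stays where it is left
- knob (a point): the middle of the carrier's black knob, an upright cylinder 18 mm in diameter, 22 mm tall (43.5 to 65.5 mm above the bench) on a 26 mm wide pull bar whose top is 31.5 mm above the bench; it stands 135 mm from the carrier's centre, away from the lamp, and moves with the carrier; x, y as for the rig
- nest_0 (a point): centre of the floor of one of the carrier's four round nests (x -34, y +34 mm from the carrier's middle), 29.5 mm above the bench: 41 mm in diameter, 5 mm deep, 1.5 mm chamfer, in a flat 130 x 130 mm plate whose top is 34.5 mm above the bench; axes as for the rig; takes one dish. It is on the knob side
- nest_1 (a point): the same for the nest at x +34, y +34 mm, on the knob side
- nest_2 (a point): the same for the nest at x -34, y -34 mm, on the lamp side
- nest_3 (a point): the same for the nest at x +34, y -34 mm, on the lamp side
- carrier_mid (a point): the dish carrier; origin at the centre of its plate's underside, 22.5 mm above the bench; axes as for the rig
- culture_a_mid (a point): centre of a small clear lidded culture dish with a pale filling, 7.5 mm above its underside: 15.8 mm high, lid 42 mm in diameter from 6.5 mm up, foot 38 mm; z along its axis. Two to four such dishes stand on the bench left of the rig; any may be absent
- culture_b_mid (a point): centre of a second small clear lidded culture dish with a pale filling, 7.5 mm above its underside: 15.8 mm high, lid 42 mm in diameter from 6.5 mm up, foot 38 mm; z along its axis. Two to four such dishes stand on the bench left of the rig; any may be absent
- culture_c_mid (a point): centre of a third small clear lidded culture dish with a pale filling, 7.5 mm above its underside: 15.8 mm high, lid 42 mm in diameter from 6.5 mm up, foot 38 mm; z along its axis. Two to four such dishes stand on the bench left of the rig; any may be absent
- culture_d_mid (a point): centre of a fourth small clear lidded culture dish with a pale filling, 7.5 mm above its underside: 15.8 mm high, lid 42 mm in diameter from 6.5 mm up, foot 38 mm; z along its axis. Two to four such dishes stand on the bench left of the rig; any may be absent
- small_beaker: a clear beaker, 56 mm wide and 66 mm high, standing behind the carrier; origin at the centre of its underside; to be left standing
- brown_bottle: a brown bottle, 61 mm wide and 166 mm high, standing behind the dishes; origin at the centre of its underside; to be left standing
Mind the look-alikes: they are no part of the job. What is shaped like the part that bears culture_d_mid but turquoise is not meant. What is shaped like the part that bears culture_c_mid but black is not meant.

How it is judged:
On the way, in this order (a step that is already met when the one before it is completed fails the run):
1. the iris collar is at its closed stop (value of joint iris_collar below 0.1 rad), for 0.2 s.
2. the carrier is pushed in to its end stop with every dish seated in a nest, the iris still closed (value of joint dish_carrier above 0.162 m and value of joint iris_collar below 0.1 rad and z of culture_a_mid in the frame of carrier_mid between 0.0125 and 0.0165 m and x of culture_a_mid in the frame of carrier_mid between -0.05 and 0.05 m and y of culture_a_mid in the frame of carrier_mid between -0.05 and 0.05 m and angle between the z axis of each of culture_a_mid, culture_b_mid, culture_c_mid, culture_d_mid and the z axis of carrier_mid, either way round below 0.12 rad and z of culture_b_mid in the frame of carrier_mid between 0.0125 and 0.0165 m and x of culture_b_mid in the frame of carrier_mid between -0.05 and 0.05 m and y of culture_b_mid in the frame of carrier_mid between -0.05 and 0.05 m and z of culture_c_mid in the frame of carrier_mid between 0.0125 and 0.0165 m and x of culture_c_mid in the frame of carrier_mid between -0.05 and 0.05 m and y of culture_c_mid in the frame of carrier_mid between -0.05 and 0.05 m and z of culture_d_mid in the frame of carrier_mid between 0.0125 and 0.0165 m and x of culture_d_mid in the frame of carrier_mid between -0.05 and 0.05 m and y of culture_d_mid in the frame of carrier_mid between -0.05 and 0.05 m), for 0.2 s.
3. the collar stays at the wedge-marked stop (1.2 rad, within 0.1) for the exposure, the carrier pushed in and the dishes seated (value of joint iris_collar between 1.1 and 1.3 rad and value of joint dish_carrier above 0.162 m and z of culture_a_mid in the frame of carrier_mid between 0.0125 and 0.0165 m and x of culture_a_mid in the frame of carrier_mid between -0.05 and 0.05 m and y of culture_a_mid in the frame of carrier_mid between -0.05 and 0.05 m and angle between the z axis of each of culture_a_mid, culture_b_mid, culture_c_mid, culture_d_mid and the z axis of carrier_mid, either way round below 0.12 rad and z of culture_b_mid in the frame of carrier_mid between 0.0125 and 0.0165 m and x of culture_b_mid in the frame of carrier_mid between -0.05 and 0.05 m and y of culture_b_mid in the frame of carrier_mid between -0.05 and 0.05 m and z of culture_c_mid in the frame of carrier_mid between 0.0125 and 0.0165 m and x of culture_c_mid in the frame of carrier_mid between -0.05 and 0.05 m and y of culture_c_mid in the frame of carrier_mid between -0.05 and 0.05 m and z of culture_d_mid in the frame of carrier_mid between 0.0125 and 0.0165 m and x of culture_d_mid in the frame of carrier_mid between -0.05 and 0.05 m and y of culture_d_mid in the frame of carrier_mid between -0.05 and 0.05 m), for 4.5 s.
4. the collar is closed again while the carrier is still pushed in (value of joint iris_collar below 0.1 rad and value of joint dish_carrier above 0.162 m), for 0.2 s.
At the end, for the whole second after the job is handed in: the iris collar is back at its closed stop (within 0.1 rad), the carrier is drawn out to within 8 mm of its outer end, every dish lies flat (within 0.12 rad) on the floor of a nest (centre within 2 mm of its seated height), and collar and carrier are at rest (value of joint iris_collar below 0.1 rad and value of joint dish_carrier below 0.008 m and z of culture_a_mid in the frame of carrier_mid between 0.0125 and 0.0165 m and x of culture_a_mid in the frame of carrier_mid between -0.05 and 0.05 m and y of culture_a_mid in the frame of carrier_mid between -0.05 and 0.05 m and angle between the z axis of each of culture_a_mid, culture_b_mid, culture_c_mid, culture_d_mid and the z axis of carrier_mid, either way round below 0.12 rad and z of culture_b_mid in the frame of carrier_mid between 0.0125 and 0.0165 m and x of culture_b_mid in the frame of carrier_mid between -0.05 and 0.05 m and y of culture_b_mid in the frame of carrier_mid between -0.05 and 0.05 m and z of culture_c_mid in the frame of carrier_mid between 0.0125 and 0.0165 m and x of culture_c_mid in the frame of carrier_mid between -0.05 and 0.05 m and y of culture_c_mid in the frame of carrier_mid between -0.05 and 0.05 m and z of culture_d_mid in the frame of carrier_mid between 0.0125 and 0.0165 m and x of culture_d_mid in the frame of carrier_mid between -0.05 and 0.05 m and y of culture_d_mid in the frame of carrier_mid between -0.05 and 0.05 m and velocity of joint iris_collar below 0.05 rad/s and velocity of joint dish_carrier between -0.01 and 0.01 m/s); the robot touches nothing.
It fails at once if the carrier is moved under or out from under the lamp while the iris is open (carrier between 0.05 and 0.15 m with the collar beyond 0.25 rad) (value of joint dish_carrier between 0.05 and 0.15 m and value of joint iris_collar above 0.25 rad).
It fails at once if the beaker or the brown bottle is knocked over (tilted more than 0.5 rad) (angle between any of small_beaker, brown_bottle's own z axis and vertical above 0.5 rad).
Of culture_a, culture_b, culture_c, culture_d only 2 to 4 are there at a start; the rules pass over those that are not, and their reading is None.
At some moment in a run one of culture_a, culture_b, culture_c, culture_d may be knocked a few centimetres aside while the robot is not near it.
Once in a run the grip may slacken for a moment while it holds something.
It also fails if it takes over 210 s, if anything falls off the work surface, if the arm or the gripper's body presses on something with over 40 N, if the wrist force passes 120 N, or if a joint passes its speed limit or range.

### The arm

A 6-joint arm with a two-finger parallel gripper is mounted at the origin on a cart in front of the work surface, level with it; the furniture and walls round the work are solid. World frame = base frame: x ahead of the robot, y to its left, z up, the work surface at z = 0. Lengths are in m, angles in rad, forces in N, time in s.
With the tool pointing down it reaches from about 0.225 to 0.725 m from the base axis. Payload 3.1 kg.
Tool frame: the origin (TCP) lies midway between the tips of the shut fingers; the grasp point (between the pads) lies 19 mm behind it; z points along the fingers, y is the line along which they close (so a half turn about z gives the same grasp; the last joint's range is limited). The gripper opens to 85 mm and grips with 20 to 120 N. Pads are 22 mm wide; open, the fingers measure 114 mm over their backs; the gripper's body (76 mm by 85 mm) begins 54 mm behind the grasp point. The pads swing forward as they close: fully open they stand 13 mm farther back than shut.
Start: joints at [1.208, 0.048, 0.099, 1.622, 0, 1.443], TCP at [0.122, 0.511, 0.231] pointing down, gripper open.
Joint ranges: [-2.91, 2.91], [-0.99, 1.94], [-1.21, 1.42], [-2.12, 2.29], [-1.49, 1.47], [-3.14, 3.14]. Speed limits (rad/s): [2.79, 2.79, 3.14, 3.14, 3.14, 3.14].

### API

Orientations are given as a unit quaternion [w, x, y, z].
In Python, from cell import monitor, cams, order gives the robot as it stands. The module is installed in compiled form; this text tells all that it offers.
- The arm moves only by the shell command python3 -m inch 'ROWS' [OPENING] [FORCE]. ROWS is JSON, a list that holds one entry, the list of rows, each a list of 6 numbers: the shift along the tool's x, y, z in units of 800 mm (1.0 is 800 mm), then the turn, a rotation vector about the tool's x, y, z in units of 120 degrees (1.0 is 120 degrees). In form: [[[x, y, z, ax, ay, az], ...]]. A call has 1 to 8 rows; each row shifts and turns the commanded pose from where the row before left it, along the tool's axes as they then stand; what a row does not reach is not made up. A row lasts 1/10 s, in which the tool goes at most 50 mm and 8.59 degrees, less where a joint would pass 70% of its speed; a pose out of reach is approached as far as the arm can. A call with a number of a shift or a turn outside -1 to 1 is refused whole. A call with a gripper value outside its range is refused whole. OPENING is the opening, from -1 (shut) to 1 (fully open), set as the call begins (- or left out, the last holds). The fingers move at their own pace and stop on an object; FORCE is the grip in N (left out, the last holds). Time passes only in rows, so rows that do not move let the fingers close. It gives the time, the measured TCP pose, the force, the opening and the grip force at its end, in the units of the state.
- monitor.get_obs(): the state, without advancing time (a new reading comes with each control period).
- cams.snapshot(name): name is "scene" or "top"; returns a dict with "color" (420x560x3 uint8, blue, green, red), "fov_y" (degrees; the focal length in pixels is half the picture's height over the tangent of half this angle, whatever the lens; pixels are square), "cx", "cy" (the principal point, pixels), "camera_from_world" (4x4, takes a point from world to camera coordinates). Camera axes: x right, y down, z forward; pixel columns grow to the right and rows downward; lengths in m; the calibration is good to about 2 mm. A picture is of the moment at which its call begins. There is no depth.
- order.hand_in(): hands the job in; it is judged then, once.
The state is a dict: "t": time; "joint_positions": joint angles; "dq": joint speeds; "joint_efforts": joint torques, N m; "eef_pos": TCP position; "tool_rot": TCP orientation; "wrist_force": force on the tool from outside, world axes, zero at the start; "wrist_torque": the same for the moment, N m; "width": opening from 0.0 (shut) to 1.0 (fully open); "grasp_force": force on a finger pad.
Only numpy, scipy, OpenCV 4.12 (cv2) and the standard library are available. Lean on these libraries where they do the work, as an engineer would, in place of code of your own. Each camera call takes 0.05 s, during which the arm holds its last target. There are 200 camera calls.

## Working session

There is one attempt and no reset: what is moved stays moved. The work goes in short steps, Python scripts to look and compute and a shell command to move; the robot and the scene stay as the last step left them, time stands still between calls to the robot, and variables do not carry over. Pictures are saved under pics/ and viewed, at most 14 in all, crops included, and the job is handed in when it is done.

```bash
mkdir -p pics
python3 - <<'E'
from cell import monitor, cams
import cv2
print(monitor.get_obs())
for n in("scene","top"):
    s=cams.snapshot(n); cv2.imwrite(f"pics/{n}0.png",s["color"]); print(n,s["fov_y"],s["cx"],s["cy"],s["camera_from_world"].round(4).tolist() if hasattr(s["camera_from_world"],'round') else s["camera_from_world"])
E
```

```text
{'t': 0.0, 'joint_positions': array([ 1.20819606e+00,  4.87378021e-02,  9.76154145e-02,  1.62199750e+00,
       -3.25832133e-05,  1.44299003e+00]), 'dq': array([ 0.0004338 ,  0.00112254, -0.00041116, -0.00271147,  0.00066799,
       -0.00081048]), 'joint_efforts': array([-1.12632599e-03, -3.38785064e+01,  3.20014179e+01,  2.03351153e-02,
       -1.88350177e-04,  6.65408891e-06]), 'eef_pos': array([0.1219472 , 0.51002046, 0.23013271]), 'tool_rot': array([-2.66221799e-04,  1.17127414e-01,  9.93116216e-01, -1.13098321e-03]), 'wrist_force': array([-0.26351012, -0.58513009, -0.73500506]), 'wrist_torque': array([-0.00441369, -0.04164378, -0.02711351]), 'grasp_force': 0.0, 'width': 0.9988607843710289}
scene 51.12355554780318 280.1802216932521 217.7942103770085 [[-0.8143, -0.5804, 0.0097, 0.5298], [-0.4331, 0.5963, -0.6759, 0.244], [0.3865, -0.5546, -0.7369, 0.9292], [0.0, 0.0, 0.0, 1.0]]
top 50.907599809095835 280.84306817375307 210.03055219280753 [[-0.0545, -0.9985, 0.0047, 0.1547], [-0.9757, 0.0522, -0.2129, 0.5874], [0.2123, -0.0162, -0.9771, 1.2236], [0.0, 0.0, 0.0, 1.0]]
```

View pics/scene0.png

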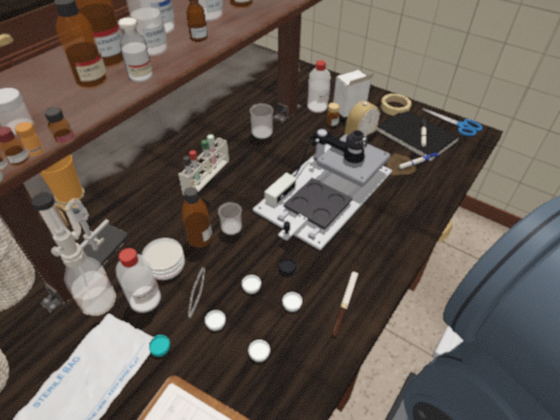

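View pics/top0.png

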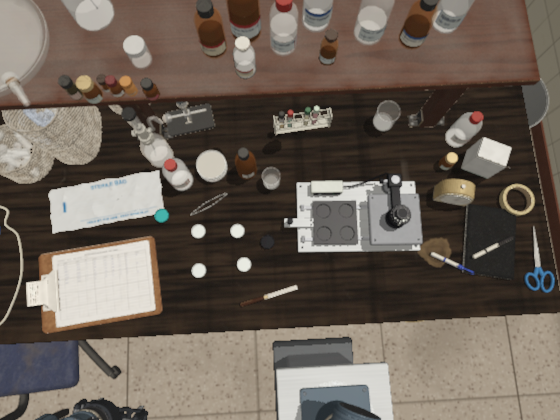

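Top view: white dishes at (198,231), (237,231), (199,270), (244,264). The look-alikes are turquoise at (161,215) and black at (267,242), both excluded by colour. The rig's carrier is at about (334,222) and the barrel at about (400,215). I'll enlarge both areas.

```bash
cat > h.py <<'E'
import numpy as np, cv2
from cell import monitor, cams
from scipy.spatial.transform import Rotation as R
def snap(n):
    s=cams.snapshot(n); s["T"]=np.array(s["camera_from_world"]); s["f"]=210/np.tan(np.radians(s["fov_y"]/2)); return s
def ray(s,u,v,z):
    d=np.array([(u-s["cx"])/s["f"],(v-s["cy"])/s["f"],1]); Rm=s["T"][:3,:3]; o=-Rm.T@s["T"][:3,3]; d=Rm.T@d
    return (o+d*(z-o[2])/d[2])[:2]
def proj(s,p):
    q=s["T"][:3,:3]@np.array(p)+s["T"][:3,3]; return np.array([s["cx"]+s["f"]*q[0]/q[2],s["cy"]+s["f"]*q[1]/q[2]])
def dishes(s,z=0.0158,thr=190):
    g=cv2.inRange(s["color"],(thr-30,thr-20,thr-20),(255,255,255)); n,l,st,c=cv2.connectedComponentsWithStats(g)
    return [(c[i].round(1),st[i][2:].tolist(),ray(s,*c[i],z).round(4)) for i in range(1,n) if 60<st[i][4]<300 and .7<st[i][2]/st[i][3]<1.4]
def crop(s,x,y,w,h,k,fn): cv2.imwrite("pics/"+fn,cv2.resize(s["color"][y:y+h,x:x+w],None,fx=k,fy=k,interpolation=cv2.INTER_CUBIC))
E
python3 - <<'E'
from h import *
t=snap("top"); s=snap("scene")
crop(t,140,165,300,110,2.6,"a.png"); a=cv2.imread("pics/a.png")
b=cv2.resize(s["color"][120:250,240:400],None,fx=2.4,fy=2.4,interpolation=cv2.INTER_CUBIC); c=cv2.resize(s["color"][240:370,140:310],None,fx=2.2,fy=2.2,interpolation=cv2.INTER_CUBIC)
H=np.zeros((600,780,3),np.uint8);H[:a.shape[0],:a.shape[1]]=a;H[288:288+b.shape[0],:b.shape[1]]=b;H[288:288+c.shape[0],390:390+c.shape[1]]=c[:, :390]
cv2.imwrite("pics/m1.png",H)
print(dishes(t)); print(dishes(s))
E
```

```text
[(array([242. ,  42.4]), [15, 14, 159], array([1.1766, 0.2192])), (array([244.,  57.]), [20, 17, 229], array([1.123 , 0.2144])), (array([18.2, 91.6]), [17, 21, 93], array([1.0377, 0.9411])), (array([ 34.6, 115.8]), [18, 14, 85], array([0.9513, 0.8832])), (array([454.6, 135.6]), [19, 17, 176], array([ 0.8153, -0.4371])), (array([407.4, 187.4]), [15, 13, 176], array([ 0.6554, -0.269 ])), (array([197.8, 230.8]), [14, 13, 141], array([0.5548, 0.3735])), (array([236.9, 230.6]), [14, 14, 140], array([0.5492, 0.2568])), (array([243.6, 264.2]), [14, 14, 154], array([0.4481, 0.2406])), (array([198.3, 270.2]), [14, 14, 150], array([0.4377, 0.3737]))]
[(array([318.8,  84.3]), [12, 10, 75], array([ 0.8755, -0.5521])), (array([ 7.7, 94.8]), [19, 16, 238], array([1.6948, 0.1361])), (array([210.2, 173.4]), [31, 31, 243], array([0.8707, 0.0314])), (array([230.9, 227.1]), [14, 11, 125], array([0.6944, 0.1521])), (array([250.9, 283.1]), [19, 17, 248], array([0.55  , 0.2549])), (array([291.9, 300.8]), [19, 17, 263], array([0.4491, 0.2389])), (array([214.8, 319.5]), [20, 18, 290], array([0.5553, 0.3717]))]
```

View pics/m1.png

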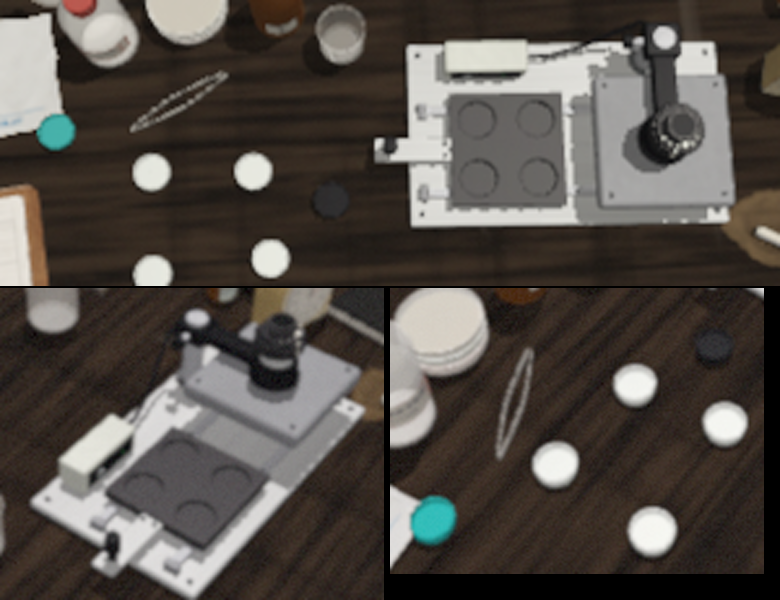

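The crop confirms four white dishes, plus a black and a turquoise look-alike that I'll leave alone. Carrier, knob (left end), hood and barrel are all clear. Next is the rig pose.

Run:
```python
from h import *
t=snap("top"); c=t["color"]
for p in [(334,205),(334,222),(320,225),(375,200),(385,235),(366,235),(305,240)]: print(p,c[p[1],p[0]])
for nm,seed,z in(("plate",(334,222),.0345),("hood",(385,235),.074)):
    m=np.zeros((422,562),np.uint8); g=cv2.GaussianBlur(c,(3,3),0)
    cv2.floodFill(g,m,seed,0,(10,)*3,(10,)*3,4|cv2.FLOODFILL_MASK_ONLY|cv2.FLOODFILL_FIXED_RANGE|(255<<8))
    m=cv2.morphologyEx(m[1:-1,1:-1],cv2.MORPH_OPEN,np.ones((3,3))); k,_=cv2.findContours(m,0,2); k=max(k,key=cv2.contourArea)
    q=cv2.boxPoints(cv2.minAreaRect(k)); W=np.array([ray(t,*p,z) for p in q]); print(nm,q.round(1).tolist(),W.round(4).tolist(),"mean",W.mean(0).round(4),"edges",[np.linalg.norm(W[i]-W[i-1]).round(4) for i in range(4)], "yaw",[np.degrees(np.arctan2(*(W[i]-W[i-1])[::-1])).round(1) for i in range(4)])
# crop px of nests
n=[ray(t,140+x/2.6,165+y/2.6,.0345) for x,y in((478,119),(537,119),(479,179),(539,177))]; print(np.round(n,4),np.mean(n,0).round(4))
print("knob",ray(t,140+390/2.6,165+146/2.6,.0655),"head",ray(t,140+684/2.6,165+125/2.6,.151))
```

```text
(334, 205) [ 96  99 101]
(334, 222) [ 98 101 103]
(320, 225) [ 96  98 100]
(375, 200) [163 163 164]
(385, 235) [166 167 168]
(366, 235) [133 137 137]
(305, 240) [178 179 180]
plate [[313.0, 202.0], [356.0, 202.0], [356.0, 244.0], [313.0, 244.0]] [[0.6205, 0.0248], [0.6136, -0.1039], [0.4874, -0.0924], [0.4942, 0.0337]] mean [ 0.5539 -0.0344] edges [np.float64(0.1266), np.float64(0.1289), np.float64(0.1268), np.float64(0.1263)] yaw [np.float64(-4.0), np.float64(-93.1), np.float64(174.8), np.float64(86.9)]
hood [[370.29998779296875, 195.3000030517578], [418.29998779296875, 193.3000030517578], [420.29998779296875, 240.8000030517578], [372.29998779296875, 242.8000030517578]] [[0.6225, -0.1397], [0.621, -0.2804], [0.4815, -0.2691], [0.4831, -0.1318]] mean [ 0.552  -0.2053] edges [np.float64(0.1395), np.float64(0.1406), np.float64(0.1399), np.float64(0.1374)] yaw [np.float64(-3.3), np.float64(-90.6), np.float64(175.4), np.float64(89.3)]
[[ 0.5919 -0.0056]
 [ 0.5883 -0.0732]
 [ 0.5224 -0.0015]
 [ 0.5211 -0.0697]] [ 0.5559 -0.0375]
knob [0.55999252 0.09818336] head [ 0.54957456 -0.20619109]
```

Run:
```python
from h import *
t=snap("top"); s=snap("scene")
for a,b in(((411,227),(732,222)),((406,44),(715,42))):
    P=[ray(t,140+x/2.6,165+y/2.6,.013) for x,y in(a,b)]; d=P[0]-P[1]; print(np.round(P,4).tolist(),np.linalg.norm(d),"yaw",-d[0]/d[1])
f=lambda x,y,z:ray(s,240+x/2.4,120+(y-288)/2.4,z).round(4)
n=[f(x,y,.0345) for x,y in((180,442),(232,478),(144,487),(196,522))];print(n,np.mean(n,0)); print("head",f(286,321,.151),"knob",f(112,534,.0655))
print("base corners",[f(*p,.013) for p in((34,503),(195,597))])
```

```text
[[0.4747, 0.0779], [0.4606, -0.2896]] 0.3677139923244446 yaw -0.03836054858745904
[[0.6915, 0.0701], [0.6745, -0.2956]] 0.366166249302771 yaw -0.04648079134168912
[array([ 0.5983, -0.0876]), array([ 0.5218, -0.0726]), array([ 0.5917, -0.0049]), array([0.5192, 0.0058])] [ 0.55775  -0.039825]
head [ 0.5477 -0.2078] knob [0.5652 0.0944]
base corners [array([0.686 , 0.0678]), array([0.4749, 0.0759])]
```

```bash
cat >> h.py <<'E'
def rem(x,y,z,ang=None):
    "remaining move in tool units; ang = wanted world angle (deg) of tool y"
    o=monitor.get_obs(); q=np.array(o["tool_rot"]); r=R.from_quat([q[1],q[2],q[3],q[0]]); M=r.as_matrix()
    d=M.T@(np.array([x,y,z])-o["eef_pos"])/.8
    a=np.degrees(np.arctan2(M[1,1],M[0,1])); out=dict(d=d.round(4).tolist(),yang=round(a,2),pos=np.round(o["eef_pos"],4).tolist(),tilt=np.degrees(np.arccos(-M[2,2])).round(2),w=round(o["width"],3),gf=round(o["grasp_force"],1),F=np.round(o["wrist_force"],1).tolist(),Tz=np.round(o["wrist_torque"],3).tolist(),t=round(o["t"],2))
    if ang is not None: out["az"]=round(-((ang-a+180)%360-180)/120,4)
    print(out)
E
python3 -m inch '[[[0,0,0,0,0,-0.056],[0,0,0,0,0,-0.056]]]' 1
python3 -m inch '[[[-0.03,-0.05,0,0,0,0],[-0.03,-0.05,0,0,0,0],[-0.03,-0.05,0,0,0,0],[-0.03,-0.05,0,0,0,0],[-0.03,-0.05,0,0,0,0],[-0.03,-0.05,0,0,0,0],[-0.03,-0.05,0,0,0,0],[-0.03,-0.05,0,0,0,0]]]' >/dev/null
python3 -m inch '[[[-0.03,-0.05,0,0,0,0],[-0.03,-0.05,0,0,0,0],[-0.03,-0.05,0,0,0,0],[-0.03,-0.05,0,0,0,0],[-0.03,-0.05,0,0,0,0],[-0.03,-0.05,0,0,0,0],[-0.03,-0.05,0,0,0,0],[-0.03,-0.05,0,0,0,0]]]' >/dev/null
python3 -m inch '[[[0,0,0,0,0,0],[0,0,0,0,0,0],[0,0,0,0,0,0]]]'
python3 -c "
from h import *
rem(.549,-.2065,.19,88)"
```

```text
t: 0.55
eef_pos: [0.1221, 0.5106, 0.2312]
tool_rot: [-0.0, -0.002, 1.0, -0.0]
wrist_force: [-0.0, 0.1, -0.3]
width: 1.002
grasp_force: 0.0
t: 2.45
eef_pos: [0.5056, -0.1288, 0.2315]
tool_rot: [-0.0, -0.0, 1.0, 0.0]
wrist_force: [-0.5, -0.4, 0.7]
width: 0.997
grasp_force: 0.0
{'d': [-0.0542, -0.0971, 0.0518], 'yang': np.float64(90.01), 'pos': [0.5056, -0.1288, 0.2315], 'tilt': np.float64(0.03), 'w': 0.997, 'gf': 0.0, 'F': [-0.5, -0.4, 0.7], 'Tz': [-0.004, -0.007, 0.004], 't': 2.45, 'az': np.float64(0.0168)}
```

```bash
python3 -m inch '[[[-0.027,-0.0485,0.026,0,0,0],[-0.027,-0.0485,0.026,0,0,0],[0,0,0,0,0,0],[0,0,0,0,0,0],[0,0,0,0,0,0]]]' >/dev/null
python3 -c "
from h import *
rem(.549,-.2065,.19)
s=snap('scene');t=snap('top');crop(s,300,90,110,110,3.6,'b1.png');crop(t,345,160,110,110,3.6,'b2.png')
cv2.imwrite('pics/b.png',np.hstack([cv2.imread('pics/b1.png'),cv2.imread('pics/b2.png')]))"
```

```text
{'d': [0.0002, -0.0011, 0.0016], 'yang': np.float64(90.08), 'pos': [0.5491, -0.2056, 0.1913], 'tilt': np.float64(0.08), 'w': 1.003, 'gf': 0.0, 'F': [-0.2, 0.1, 0.6], 'Tz': [0.01, 0.007, -0.011], 't': 2.95}
```

View pics/b.png

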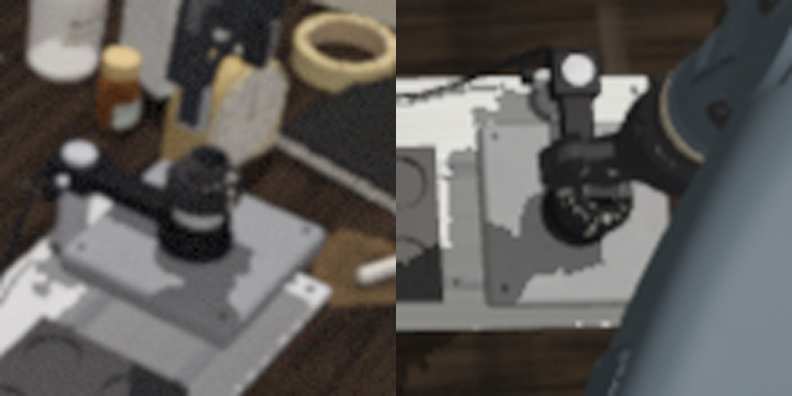

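The picture shows the gripper straddling the barrel: in the scene crop the fingers are right above the head. I'm lowering and gripping the collar.

```bash
python3 -m inch '[[[0,-0.001,0.026,0,0,0],[0,0,0.027,0,0,0],[0,0,0.027,0,0,0],[0,0,0.027,0,0,0],[0,0,0,0,0,0],[0,0,0,0,0,0]]]' 
python3 -m inch '[[[0,0,0,0,0,0],[0,0,0,0,0,0],[0,0,0,0,0,0],[0,0,0,0,0,0],[0,0,0,0,0,0],[0,0,0,0,0,0]]]' -1 25
python3 -c "
from h import *
rem(.549,-.2065,.106)"
```

```text
t: 3.65
eef_pos: [0.5492, -0.2072, 0.1053]
tool_rot: [0.0, -0.0, 1.0, -0.0]
wrist_force: [-0.7, -0.4, 0.3]
width: 1.003
grasp_force: 0.0
t: 4.25
eef_pos: [0.5505, -0.2059, 0.107]
tool_rot: [0.002, -0.001, 1.0, 0.002]
wrist_force: [-1.6, 5.8, 5.1]
width: 0.67
grasp_force: 27.5
{'d': [0.0019, -0.0007, 0.0012], 'yang': np.float64(90.07), 'pos': [0.5505, -0.2059, 0.107], 'tilt': np.float64(0.3), 'w': 0.67, 'gf': 27.5, 'F': [-1.6, 5.8, 5.1], 'Tz': [1.289, 0.117, -0.019], 't': 4.25}
```

```bash
for i in 1; do python3 -m inch '[[[0,0,0,0,0,0.04],[0,0,0,0,0,0.04],[0,0,0,0,0,0.04],[0,0,0,0,0,0.04]]]' >/dev/null; python3 -c "
from h import *
rem(.549,-.2065,.106)"
python3 -m inch '[[[0,0,0,0,0,0.04],[0,0,0,0,0,0.04],[0,0,0,0,0,0.04],[0,0,0,0,0,0.04]]]' >/dev/null; python3 -c "
from h import *
rem(.549,-.2065,.106)"; done
```

```text
{'d': [0.0015, -0.002, 0.0012], 'yang': np.float64(70.7), 'pos': [0.5506, -0.2054, 0.107], 'tilt': np.float64(0.35), 'w': 0.668, 'gf': 27.7, 'F': [-1.2, 6.3, 5.7], 'Tz': [1.415, 0.038, 0.084], 't': 4.65}
{'d': [0.0006, -0.003, 0.0012], 'yang': np.float64(51.52), 'pos': [0.5509, -0.2049, 0.107], 'tilt': np.float64(0.41), 'w': 0.669, 'gf': 27.6, 'F': [0.0, 7.7, 6.2], 'Tz': [1.632, -0.098, 0.032], 't': 5.05}
```

```bash
python3 -m inch '[[[0,0,0,0,0,0.04],[0,0,0,0,0,0.04],[0,0,0,0,0,0.04],[0,0,0,0,0,0.04]]]' >/dev/null; python3 -c "
from h import *
rem(.549,-.2065,.106)"
python3 -m inch '[[[0,0,0,0,0,0.04],[0,0,0,0,0,0.04],[0,0,0,0,0,0.04]]]' >/dev/null; python3 -c "
from h import *
rem(.549,-.2065,.106)"
python3 -m inch '[[[0,0,0,0,0,0.04],[0,0,0,0,0,0.04],[0,0,0,0,0,0.04]]]' >/dev/null; python3 -c "
from h import *
rem(.549,-.2065,.106)"
```

```text
{'d': [0.0002, -0.0037, 0.0008], 'yang': np.float64(32.54), 'pos': [0.5516, -0.205, 0.1066], 'tilt': np.float64(0.42), 'w': 0.668, 'gf': 27.7, 'F': [1.9, 6.6, 4.1], 'Tz': [1.046, -0.746, 1.005], 't': 5.45}
{'d': [-0.0001, -0.004, 0.0004], 'yang': np.float64(18.13), 'pos': [0.552, -0.2055, 0.1064], 'tilt': np.float64(0.43), 'w': 0.668, 'gf': 27.7, 'F': [3.3, 5.3, 1.8], 'Tz': [0.977, -0.698, 0.992], 't': 5.75}
{'d': [-0.0003, -0.004, 0.0004], 'yang': np.float64(3.72), 'pos': [0.5522, -0.2061, 0.1063], 'tilt': np.float64(0.42), 'w': 0.665, 'gf': 27.7, 'F': [4.7, 5.3, 1.2], 'Tz': [0.624, -0.799, 1.124], 't': 6.05}
```

The torque rose to 1 N·m and stayed there as the fingers slipped, so the collar is at its closed stop. I'm releasing, rising and turning to 45°.

```bash
python3 -m inch '[[[0,0,0,0,0,-0.01],[0,0,0,0,0,0],[0,0,0,0,0,0],[0,0,0,0,0,0]]]' 1 >/dev/null
python3 -m inch '[[[0,0,-0.06,0,0,0],[0,0,-0.06,0,0,0],[0,0,0,0,0,-0.065],[0,0,0,0,0,-0.065],[0,0,0,0,0,-0.065],[0,0,0,0,0,-0.065],[0,0,0,0,0,-0.065],[0,0,0,0,0,0]]]' 
python3 -c "
from h import *
rem(.5496,.256,.13,45)"
```

```text
t: 7.25
eef_pos: [0.549, -0.2082, 0.2]
tool_rot: [-0.0, 0.393, 0.92, -0.0]
wrist_force: [-0.1, 0.4, -0.1]
width: 1.005
grasp_force: 0.0
{'d': [0.4185, 0.4019, 0.0875], 'yang': np.float64(43.76), 'pos': [0.549, -0.2082, 0.2], 'tilt': np.float64(0.02), 'w': 1.005, 'gf': 0.0, 'F': [-0.1, 0.4, -0.1], 'Tz': [-0.029, 0.002, -0.033], 't': 7.25, 'az': np.float64(-0.0103)}
```

```bash
python3 -m inch '[[[0.042,0.04,0,0,0,-0.01],[0.042,0.04,0,0,0,0],[0.042,0.04,0,0,0,0],[0.042,0.04,0,0,0,0],[0.042,0.04,0,0,0,0],[0.042,0.04,0,0,0,0],[0.042,0.04,0,0,0,0]]]' >/dev/null
python3 -m inch '[[[0.042,0.04,0.03,0,0,0],[0.042,0.04,0.03,0,0,0],[0.042,0.04,0.03,0,0,0],[0,0,0,0,0,0],[0,0,0,0,0,0],[0,0,0,0,0,0]]]' >/dev/null
python3 -c "
from h import *
rem(.5496,.256,.002,45)
t=snap('top');s=snap('scene')
print([d for d in dishes(t) if .3<d[2][0]<.65 and d[2][1]>.1]);print([d for d in dishes(s,thr=180) if .3<d[2][0]<.65 and d[2][1]>.1])
crop(s,170,240,200,130,3,'c1.png');crop(t,375,190,50,50,7.8,'c2.png')
a,b=cv2.imread('pics/c1.png'),cv2.imread('pics/c2.png'); b=cv2.resize(b,(200,200)); a[:200,:200]=b
cv2.imwrite('pics/c.png',a)"
```

```text
{'d': [-0.0026, 0.0147, 0.1625], 'yang': np.float64(44.86), 'pos': [0.5397, 0.2492, 0.132], 'tilt': np.float64(0.07), 'w': 1.001, 'gf': 0.0, 'F': [1.2, -0.8, -0.4], 'Tz': [-0.048, -0.013, 0.004], 't': 8.55, 'az': np.float64(-0.0011)}
[(array([196.8, 231.3]), [13, 13, 115], array([0.5534, 0.3765])), (array([198.3, 270.2]), [14, 14, 150], array([0.4377, 0.3737]))]
[(array([251. , 283.1]), [19, 17, 251], array([0.5499, 0.2549])), (array([291.9, 300.9]), [19, 19, 274], array([0.4489, 0.2391])), (array([214.8, 319.5]), [20, 19, 298], array([0.5552, 0.3718]))]
```

View pics/c.png

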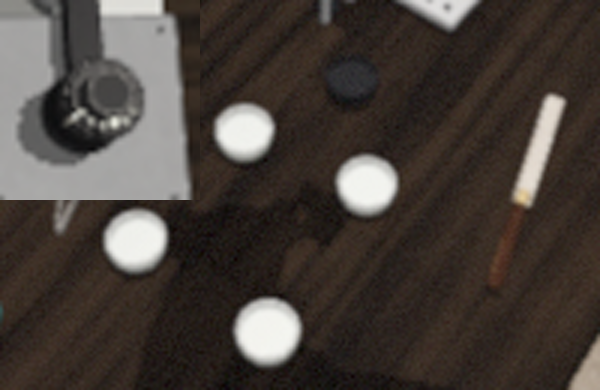

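Picture: all four white dishes are still in place in the scene crop and the collar is clear. I'm correcting the position and going down to dish B.

```bash
python3 -m inch '[[[-0.002,0.0147,0.04,0,0,0],[0,0,0.05,0,0,0],[0,0,0,0,0,0],[0,0,0,0,0,0]]]' >/dev/null
python3 -c "
from h import *
rem(.5497,.256,.002,45)"
```

```text
{'d': [-0.0014, 0.0016, 0.0716], 'yang': np.float64(44.88), 'pos': [0.5481, 0.2559, 0.0592], 'tilt': np.float64(0.11), 'w': 1.002, 'gf': 0.0, 'F': [-0.2, -0.5, 0.1], 'Tz': [0.01, -0.025, -0.014], 't': 9.05, 'az': np.float64(-0.001)}
```

```bash
python3 -m inch '[[[-0.0014,0.0016,0.035,0,0,0],[0,0,0.0265,0,0,0],[0,0,0.01,0,0,0],[0,0,0,0,0,0],[0,0,0,0,0,0]]]'
python3 -m inch '[[[0,0,0,0,0,0],[0,0,0,0,0,0],[0,0,0,0,0,0],[0,0,0,0,0,0],[0,0,0,0,0,0],[0,0,0,0,0,0],[0,0,0,0,0,0]]]' -1 30
python3 -c "
from h import *
rem(.5497,.256,.002,45)"
```

```text
t: 9.55
eef_pos: [0.5519, 0.2576, 0.0044]
tool_rot: [0.001, 0.383, 0.924, 0.001]
wrist_force: [-0.9, 0.3, 0.4]
width: 0.999
grasp_force: 0.0
t: 10.25
eef_pos: [0.551, 0.2576, 0.0032]
tool_rot: [0.001, 0.383, 0.924, 0.001]
wrist_force: [0.0, 0.3, 5.1]
width: 0.474
grasp_force: 30.5
{'d': [-0.0003, -0.0025, 0.0015], 'yang': np.float64(44.99), 'pos': [0.551, 0.2576, 0.0032], 'tilt': np.float64(0.11), 'w': 0.474, 'gf': 30.5, 'F': [0.0, 0.3, 5.1], 'Tz': [-0.152, 0.135, -0.025], 't': 10.25, 'az': np.float64(-0.0001)}
```

```bash
python3 -m inch '[[[0,0,-0.01,0,0,0],[0,0,-0.03,0,0,0],[0,0,-0.05,0,0,0],[0,0,-0.05,0,0,0],[0,0,0,0,0,0],[0,0,0,0,0,0]]]' 
python3 -c "
from h import *
rem(.5896,-.0719,.11,45)"
```

```text
t: 10.85
eef_pos: [0.5511, 0.2576, 0.1155]
tool_rot: [0.001, 0.383, 0.924, 0.001]
wrist_force: [-0.1, 0.1, -0.7]
width: 0.474
grasp_force: 30.4
{'d': [-0.3253, -0.2572, 0.0066], 'yang': np.float64(44.99), 'pos': [0.5511, 0.2576, 0.1155], 'tilt': np.float64(0.17), 'w': 0.474, 'gf': 30.4, 'F': [-0.1, 0.1, -0.7], 'Tz': [-0.007, 0.046, 0.05], 't': 10.85, 'az': np.float64(-0.0001)}
```

```bash
python3 -m inch '[[[-0.02,-0.016,0,0,0,0],[-0.045,-0.0355,0,0,0,0],[-0.045,-0.0355,0,0,0,0],[-0.045,-0.0355,0,0,0,0],[-0.045,-0.0355,0,0,0,0],[-0.045,-0.0355,0,0,0,0],[-0.045,-0.0355,0,0,0,0],[-0.02,-0.016,0,0,0,0]]]' >/dev/null
python3 -m inch '[[[-0.0153,-0.012,0,0,0,0],[0,0,0,0,0,0],[0,0,0,0,0,0],[0,0,0,0,0,0]]]' >/dev/null
python3 -c "
from h import *
rem(.5896,-.0719,.045,45)
t=snap('top');s=snap('scene');crop(t,300,170,130,95,5,'d1.png');crop(s,250,130,160,120,4,'d.png')"
```

```text
{'d': [-0.0024, -0.0002, 0.0856], 'yang': np.float64(45.09), 'pos': [0.5884, -0.0705, 0.1135], 'tilt': np.float64(0.08), 'w': 0.474, 'gf': 30.4, 'F': [0.3, 0.4, -0.3], 'Tz': [-0.004, 0.051, 0.021], 't': 12.05, 'az': np.float64(0.0008)}
```

View pics/d.png

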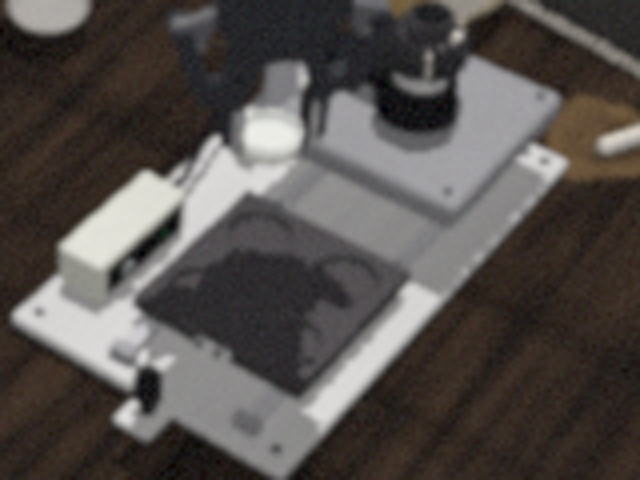

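The dish hangs level above the far lamp-side nest. Lowering.

```bash
python3 -m inch '[[[-0.0024,0,0.04,0,0,0],[0,0,0.03,0,0,0],[0,0,0.018,0,0,0],[0,0,0,0,0,0],[0,0,0,0,0,0]]]' >/dev/null
python3 -c "
from h import *
rem(.5896,-.0719,.0335,45)"
```

```text
{'d': [0.0017, 0.0003, 0.0132], 'yang': np.float64(45.03), 'pos': [0.5904, -0.073, 0.0441], 'tilt': np.float64(0.02), 'w': 0.476, 'gf': 22.5, 'F': [-0.2, 1.0, -0.9], 'Tz': [-0.038, -0.043, -0.034], 't': 12.65, 'az': np.float64(0.0002)}
```

```bash
python3 -m inch '[[[0.0015,0,0.006,0,0,0],[0,0,0.006,0,0,0],[0,0,0,0,0,0],[0,0,0,0,0,0],[0,0,0,0,0,0]]]' -1 30 >/dev/null
python3 -c "
from h import *
rem(.5896,-.0719,.0335,45)
s=snap('scene');crop(s,250,130,160,120,4,'e.png')"
```

```text
{'d': [0.0007, 0.0008, 0.001], 'yang': np.float64(44.98), 'pos': [0.5895, -0.0727, 0.0343], 'tilt': np.float64(0.03), 'w': 0.471, 'gf': 31.2, 'F': [0.1, 0.9, 0.5], 'Tz': [-0.025, 0.002, -0.033], 't': 13.15, 'az': np.float64(-0.0002)}
```

View pics/e.png

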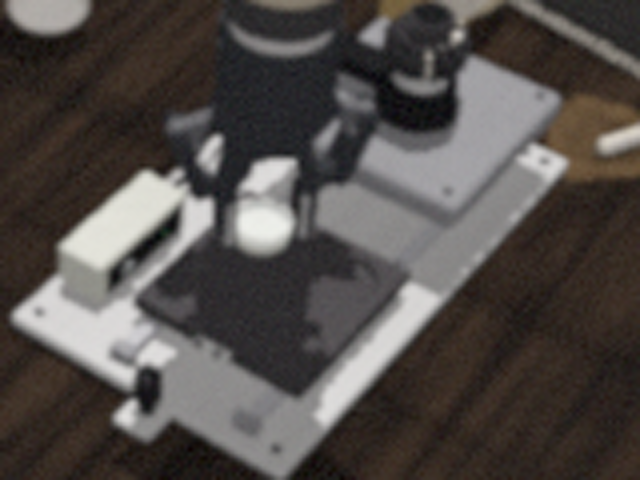

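The dish is at nest_3, held between the fingers at about plate level. Releasing, rising, and checking its centroid against the expected position.

```bash
python3 -m inch '[[[0,0,0,0,0,0],[0,0,0,0,0,0],[0,0,0,0,0,0],[0,0,0,0,0,0],[0,0,0,0,0,0]]]' 1 >/dev/null
python3 -m inch '[[[0,0,-0.04,0,0,0],[0,0,-0.05,0,0,0],[0.03,0.025,0,0,0,0],[0.045,0.035,0,0,0,0],[0.045,0.035,0,0,0,0],[0.045,0.035,0,0,0,0],[0,0,0,0,0,0],[0,0,0,0,0,0]]]' >/dev/null
python3 -c "
from h import *
s=snap('scene');t=snap('top')
f=lambda L:[d for d in L if .3<d[2][0]<.65 and -.15<d[2][1]]
print(f(dishes(t,.0453,180)),f(dishes(s,.0453,180)),sep='\n')
for z in(.0453,.0468): print(z,proj(s,(.5896,-.0719,z)),proj(t,(.5896,-.0719,z)))
print(f(dishes(t)),f(dishes(s)),sep='\n')
crop(t,290,175,140,80,5,'f.png')
rem(.449,.240,.06,45)"
```

```text
[(array([346.7, 209.6]), [14, 14, 156], array([ 0.5897, -0.0721])), (array([197.8, 230.8]), [14, 14, 150], array([0.5497, 0.3685])), (array([243.5, 264.1]), [14, 15, 159], array([0.4455, 0.2386])), (array([198.3, 270.1]), [14, 15, 161], array([0.4351, 0.3685]))]
[(array([292. , 300.9]), [19, 19, 272], array([0.4393, 0.2545])), (array([214.8, 319.5]), [20, 19, 298], array([0.5419, 0.3827]))]
0.0453 [314.86025069 185.78591017] [346.60363604 209.5991064 ]
0.0468 [314.89873688 185.37254145] [346.6799391  209.49060578]
[(array([346.6, 209.7]), [14, 14, 151], array([ 0.5956, -0.0769])), (array([197.9, 230.9]), [14, 13, 142], array([0.5547, 0.3734])), (array([243.6, 264.2]), [14, 14, 154], array([0.4481, 0.2406])), (array([198.3, 270.2]), [14, 14, 151], array([0.4375, 0.3737]))]
[(array([294.5, 222.3]), [23, 21, 223], array([0.5741, 0.0449])), (array([291.9, 300.9]), [19, 17, 260], array([0.4491, 0.2391])), (array([214.8, 319.5]), [20, 18, 287], array([0.5552, 0.3717]))]
{'d': [0.2363, 0.0226, 0.0573], 'yang': np.float64(44.95), 'pos': [0.5697, 0.0934, 0.106], 'tilt': np.float64(0.04), 'w': 0.997, 'gf': 0.0, 'F': [0.3, 0.0, 0.4], 'Tz': [0.031, 0.043, 0.008], 't': 14.6, 'az': np.float64(-0.0005)}
```

View pics/f.png

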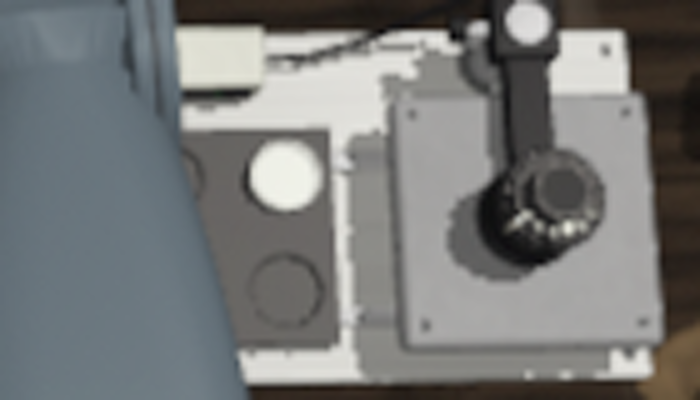

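The dish in nest_3 sits at (346.7, 209.6), which is the predicted seated pixel. Next is dish C.

```bash
python3 -m inch '[[[0.03,0.003,0,0,0,0],[0.055,0.005,0,0,0,0],[0.055,0.005,0,0,0,0],[0.055,0.005,0,0,0,0],[0.03,0.003,0.02,0,0,0],[0.0113,0.0025,0.037,0,0,0],[0,0,0,0,0,0],[0,0,0,0,0,0]]]' >/dev/null
python3 -c "
from h import *
rem(.450,.241,.004,45)"
```

```text
{'d': [0.0004, 0.0019, 0.07], 'yang': np.float64(44.89), 'pos': [0.4492, 0.2398, 0.06], 'tilt': np.float64(0.11), 'w': 1.0, 'gf': 0.0, 'F': [0.2, -0.2, 0.3], 'Tz': [0.015, 0.003, 0.012], 't': 15.4, 'az': np.float64(-0.0009)}
```

```bash
python3 -m inch '[[[0,0.0019,0.035,0,0,0],[0,0,0.025,0,0,0],[0,0,0.01,0,0,0],[0,0,0,0,0,0],[0,0,0,0,0,0]]]' >/dev/null
python3 -m inch '[[[0,0,0,0,0,0],[0,0,0,0,0,0],[0,0,0,0,0,0],[0,0,0,0,0,0],[0,0,0,0,0,0],[0,0,0,0,0,0],[0,0,0,0,0,0]]]' -1 30 >/dev/null
python3 -c "
from h import *
rem(.450,.241,.004,45)"
python3 -m inch '[[[0,0,-0.01,0,0,0],[0,0,-0.03,0,0,0],[0,0,-0.05,0,0,0],[0,0,-0.05,0,0,0],[0,0,0,0,0,0],[0,0,0,0,0,0]]]' >/dev/null
python3 -c "
from h import *
rem(.5216,-.0691,.11,45)"
```

```text
{'d': [-0.0005, -0.0024, 0.0019], 'yang': np.float64(45.0), 'pos': [0.451, 0.2426, 0.0055], 'tilt': np.float64(0.1), 'w': 0.471, 'gf': 30.3, 'F': [0.0, -1.0, 6.2], 'Tz': [-0.151, 0.165, -0.006], 't': 16.6, 'az': np.float64(-0.0)}
{'d': [-0.3379, -0.2134, 0.0095], 'yang': np.float64(44.99), 'pos': [0.4512, 0.2427, 0.1178], 'tilt': np.float64(0.16), 'w': 0.47, 'gf': 30.4, 'F': [-0.5, -0.6, -0.2], 'Tz': [-0.053, 0.017, 0.004], 't': 17.2, 'az': np.float64(-0.0001)}
```

```bash
python3 -m inch '[[[-0.02,-0.0127,0,0,0,0],[-0.05,-0.0316,0,0,0,0],[-0.05,-0.0316,0,0,0,0],[-0.05,-0.0316,0,0,0,0],[-0.05,-0.0316,0,0,0,0],[-0.05,-0.0316,0,0,0,0],[-0.045,-0.028,0,0,0,0],[-0.0229,-0.0147,0,0,0,0]]]' >/dev/null
python3 -m inch '[[[0,0,0.01,0,0,0],[0,0,0,0,0,0],[0,0,0,0,0,0],[0,0,0,0,0,0]]]' >/dev/null
python3 -c "
from h import *
rem(.5216,-.0691,.0455,45)"
```

```text
{'d': [-0.0024, 0.0006, 0.0779], 'yang': np.float64(45.1), 'pos': [0.52, -0.0681, 0.1078], 'tilt': np.float64(0.08), 'w': 0.47, 'gf': 30.4, 'F': [-0.7, 0.5, -0.2], 'Tz': [0.018, 0.043, -0.038], 't': 18.4, 'az': np.float64(0.0008)}
```

```bash
python3 -m inch '[[[-0.001,0,0.04,0,0,0],[0,0,0.025,0,0,0],[0,0,0.013,0,0,0],[0,0,0,0,0,0],[0,0,0,0,0,0]]]' >/dev/null
python3 -c "
from h import *
rem(.5216,-.0691,.035,45)"
```

```text
{'d': [0.0006, 0.0005, 0.0147], 'yang': np.float64(45.03), 'pos': [0.5216, -0.0698, 0.0468], 'tilt': np.float64(0.06), 'w': 0.469, 'gf': 30.4, 'F': [-0.2, -0.0, -0.4], 'Tz': [-0.032, 0.002, 0.011], 't': 18.9, 'az': np.float64(0.0003)}
```

```bash
python3 -m inch '[[[0,0.0005,0.006,0,0,0],[0,0,0.006,0,0,0],[0,0,0.0025,0,0,0],[0,0,0,0,0,0],[0,0,0,0,0,0]]]' >/dev/null
python3 -c "
from h import *
rem(.5216,-.0691,.035,45)"
python3 -m inch '[[[0,0,0,0,0,0],[0,0,0,0,0,0],[0,0,0,0,0,0],[0,0,0,0,0,0],[0,0,0,0,0,0]]]' 1 >/dev/null
python3 -m inch '[[[0,0,-0.04,0,0,0],[0,0,-0.05,0,0,0],[0.03,0.025,0,0,0,0],[0.045,0.035,0,0,0,0],[0.045,0.035,0,0,0,0],[0.045,0.035,0,0,0,0],[0.045,0.035,0,0,0,0],[0.045,0.035,0,0,0,0]]]' >/dev/null
python3 -m inch '[[[0.035,0.025,0,0,0,0],[0.035,0.025,0,0,0,0],[0,0,0,0,0,0],[0,0,0,0,0,0]]]' >/dev/null
python3 -c "
from h import *
s=snap('scene');t=snap('top')
f=lambda L:[d for d in L if .3<d[2][0]<.65 and -.15<d[2][1]]
print(f(dishes(t,.0453,180)),f(dishes(s,.0453,180)),sep='\n')
for p in((.5896,-.0719,.0453),(.5216,-.0691,.0453)): print(proj(s,p),proj(t,p))
print(f(dishes(t)),f(dishes(s)),sep='\n')
rem(.5555,.373,.1,45)"
```

```text
{'d': [0.0009, 0.0005, 0.0], 'yang': np.float64(44.98), 'pos': [0.5218, -0.0699, 0.035], 'tilt': np.float64(0.05), 'w': 0.471, 'gf': 30.6, 'F': [-1.2, 0.6, 3.2], 'Tz': [0.063, 0.187, -0.028], 't': 19.4, 'az': np.float64(-0.0001)}
[(array([346.7, 209.6]), [14, 14, 156], array([ 0.5897, -0.0721])), (array([347.8, 232.1]), [15, 15, 167], array([ 0.5222, -0.0695])), (array([198. , 270.4]), [14, 15, 150], array([0.4345, 0.3694]))]
[(array([336.5, 196.8]), [16, 13, 173], array([ 0.522 , -0.0697])), (array([301.4, 220.4]), [9, 12, 65], array([0.5499, 0.0524])), (array([214.8, 319.5]), [20, 19, 298], array([0.5419, 0.3827]))]
[314.86025069 185.78591017] [346.60363604 209.5991064 ]
[336.48640703 197.03132479] [347.65199195 232.31326438]
[(array([346.6, 209.7]), [14, 14, 150], array([ 0.5954, -0.0769])), (array([347.6, 232.2]), [14, 15, 158], array([ 0.5265, -0.074 ])), (array([197.9, 270.4]), [13, 14, 139], array([0.437, 0.375]))]
[(array([309.4, 173.1]), [26, 32, 257], array([ 0.6452, -0.1345])), (array([315. , 185.7]), [15, 13, 155], array([ 0.6046, -0.1001])), (array([336.4, 196.8]), [16, 13, 167], array([ 0.5349, -0.0972])), (array([214.9, 319.5]), [20, 18, 287], array([0.5551, 0.3716]))]
{'d': [0.0373, 0.1719, 0.0077], 'yang': np.float64(44.95), 'pos': [0.4792, 0.2547, 0.1063], 'tilt': np.float64(0.04), 'w': 1.001, 'gf': 0.0, 'F': [0.5, 0.1, -0.6], 'Tz': [-0.024, -0.01, -0.042], 't': 21.2, 'az': np.float64(-0.0004)}
```

Both placed dishes match their predicted seated pixels in both views. Next is dish A.

```bash
python3 -m inch '[[[0.01,0.045,0,0,0,0],[0.011,0.05,0,0,0,0],[0.01,0.05,0.01,0,0,0],[0.007,0.0279,0.05,0,0,0],[0,0,0,0,0,0],[0,0,0,0,0,0],[0,0,0,0,0,0]]]' >/dev/null
python3 -c "
from h import *
rem(.556,.374,.004,45)"
```

```text
{'d': [0.0007, 0.0, 0.0697], 'yang': np.float64(44.89), 'pos': [0.5563, 0.3736, 0.0598], 'tilt': np.float64(0.08), 'w': 1.001, 'gf': 0.0, 'F': [-0.4, -0.0, 1.6], 'Tz': [0.024, 0.076, -0.037], 't': 21.9, 'az': np.float64(-0.0009)}
```

```bash
python3 -m inch '[[[0.0006,0,0.035,0,0,0],[0,0,0.025,0,0,0],[0,0,0.01,0,0,0],[0,0,0,0,0,0],[0,0,0,0,0,0]]]' >/dev/null
python3 -m inch '[[[0,0,0,0,0,0],[0,0,0,0,0,0],[0,0,0,0,0,0],[0,0,0,0,0,0],[0,0,0,0,0,0],[0,0,0,0,0,0],[0,0,0,0,0,0]]]' -1 30 >/dev/null
python3 -c "
from h import *
rem(.556,.374,.004,45)"
python3 -m inch '[[[0,0,-0.01,0,0,0],[0,0,-0.03,0,0,0],[0,0,-0.05,0,0,0],[0,0,-0.05,0,0,0],[0,0,0,0,0,0],[0,0,0,0,0,0]]]' >/dev/null
python3 -c "
from h import *
rem(.5924,-.0039,.11,45)"
```

```text
{'d': [-0.0014, -0.0012, -0.0005], 'yang': np.float64(44.99), 'pos': [0.5559, 0.3755, 0.0036], 'tilt': np.float64(0.12), 'w': 0.469, 'gf': 30.6, 'F': [-0.0, -0.4, 5.6], 'Tz': [-0.068, 0.053, 0.041], 't': 23.1, 'az': np.float64(-0.0001)}
{'d': [-0.3677, -0.3031, 0.0069], 'yang': np.float64(44.99), 'pos': [0.5559, 0.3756, 0.116], 'tilt': np.float64(0.16), 'w': 0.473, 'gf': 30.4, 'F': [1.0, -0.1, -0.7], 'Tz': [0.008, 0.049, -0.03], 't': 23.7, 'az': np.float64(-0.0001)}
```

```bash
python3 -m inch '[[[-0.02,-0.0165,0,0,0,0],[-0.045,-0.037,0,0,0,0],[-0.045,-0.037,0,0,0,0],[-0.045,-0.037,0,0,0,0],[-0.045,-0.037,0,0,0,0],[-0.045,-0.037,0,0,0,0],[-0.045,-0.037,0,0,0,0],[-0.045,-0.037,0,0,0,0]]]' >/dev/null
python3 -m inch '[[[-0.025,-0.021,0,0,0,0],[-0.0077,-0.0066,0,0,0,0],[0,0,0,0,0,0],[0,0,0,0,0,0],[0,0,0,0,0,0]]]' >/dev/null
python3 -c "
from h import *
rem(.5924,-.0039,.045,45)"
```

```text
{'d': [-0.0023, 0.0002, 0.0859], 'yang': np.float64(45.1), 'pos': [0.5911, -0.0028, 0.1137], 'tilt': np.float64(0.08), 'w': 0.473, 'gf': 30.5, 'F': [0.0, 0.1, 0.4], 'Tz': [0.016, -0.051, 0.055], 't': 25.0, 'az': np.float64(0.0009)}
```

```bash
python3 -m inch '[[[-0.001,0,0.04,0,0,0],[0,0,0.03,0,0,0],[0,0,0.018,0,0,0],[0,0,0,0,0,0],[0,0,0,0,0,0]]]' >/dev/null
python3 -m inch '[[[0,0,0.006,0,0,0],[0,0,0.005,0,0,0],[0,0,0.0015,0,0,0],[0,0,0,0,0,0],[0,0,0,0,0,0]]]' >/dev/null
python3 -c "
from h import *
rem(.5924,-.0039,.0332,45)"
```

```text
{'d': [0.0017, -0.0001, 0.0043], 'yang': np.float64(44.99), 'pos': [0.5934, -0.0048, 0.0366], 'tilt': np.float64(0.19), 'w': 0.475, 'gf': 31.0, 'F': [-2.3, 0.4, 5.8], 'Tz': [0.16, 0.382, -0.007], 't': 26.0, 'az': np.float64(-0.0001)}
```

It is touching 3 mm too high, on the rim. I'm shifting along tool +x and lowering again.

```bash
python3 -m inch '[[[0,0,-0.004,0,0,0],[0.003,0,0,0,0,0],[0,0,0.003,0,0,0],[0,0,0.003,0,0,0],[0,0,0.002,0,0,0],[0,0,0,0,0,0],[0,0,0,0,0,0]]]' >/dev/null
python3 -c "
from h import *
rem(.5924,-.0039,.0332,45)"
```

```text
{'d': [-0.0024, 0.0012, -0.0002], 'yang': np.float64(44.99), 'pos': [0.5904, -0.0032, 0.0331], 'tilt': np.float64(0.02), 'w': 0.47, 'gf': 34.1, 'F': [-4.4, 1.4, 11.4], 'Tz': [0.162, 0.98, 0.049], 't': 26.7, 'az': np.float64(-0.0001)}
```

```bash
python3 -m inch '[[[0,0,0,0,0,0],[0,0,0,0,0,0],[0,0,0,0,0,0],[0,0,0,0,0,0],[0,0,0,0,0,0]]]' 1 >/dev/null
python3 -m inch '[[[0,0,-0.04,0,0,0],[0,0,-0.05,0,0,0],[0.03,0.015,0,0,0,0],[0.05,0.025,0,0,0,0],[0.05,0.025,0,0,0,0],[0.05,0.025,0,0,0,0],[0.05,0.025,0,0,0,0],[0.05,0.025,0,0,0,0]]]' >/dev/null
python3 -m inch '[[[0.05,0.025,0,0,0,0],[0.03,0.015,0,0,0,0],[0,0,0,0,0,0],[0,0,0,0,0,0]]]' >/dev/null
python3 -c "
from h import *
s=snap('scene');t=snap('top')
f=lambda L:[d for d in L if .3<d[2][0]<.65 and -.15<d[2][1]]
print(f(dishes(t,.0453,180)),f(dishes(s,.0453,180)),sep='\n')
print(f(dishes(t)),f(dishes(s)),sep='\n')
for p in((.5896,-.0719,.0453),(.5216,-.0691,.0453),(.5924,-.0039,.0453)): print(proj(s,p),proj(t,p))
rem(.4385,.375,.06,45)
crop(s,250,130,160,120,4,'g1.png');crop(t,290,175,110,80,4,'g2.png');a,b=cv2.imread('pics/g1.png'),cv2.imread('pics/g2.png')
a=cv2.resize(a[100:],(440,261));cv2.imwrite('pics/g.png',np.vstack([a,b]))"
```

```text
[(array([346.8, 209.5]), [14, 14, 157], array([ 0.5898, -0.0725])), (array([323.5, 210.3]), [14, 14, 157], array([ 0.5912, -0.0033])), (array([347.8, 232.2]), [15, 15, 166], array([ 0.522 , -0.0695]))]
[(array([315.1, 185.7]), [16, 13, 160], array([ 0.5892, -0.0725])), (array([336.5, 196.8]), [16, 13, 173], array([ 0.5219, -0.0699])), (array([300. , 200.3]), [17, 14, 176], array([ 0.5913, -0.0037]))]
[(array([346.7, 209.6]), [14, 14, 154], array([ 0.5957, -0.0772])), (array([323.4, 210.3]), [14, 14, 150], array([ 0.5974, -0.0065])), (array([347.7, 232.3]), [14, 14, 158], array([ 0.5262, -0.0743]))]
[(array([315.1, 185.6]), [15, 13, 152], array([ 0.6048, -0.1005])), (array([336.6, 196.8]), [16, 13, 164], array([ 0.5345, -0.0976])), (array([300.2, 200.2]), [16, 13, 166], array([ 0.6065, -0.0296])), (array([281.4, 210.5]), [11, 13, 87], array([0.625 , 0.0309])), (array([294.6, 222.2]), [23, 21, 223], array([0.574 , 0.0446]))]
[314.86025069 185.78591017] [346.60363604 209.5991064 ]
[336.48640703 197.03132479] [347.65199195 232.31326438]
[299.72328455 200.06925546] [323.62681497 209.87610383]
{'d': [0.1098, 0.0203, 0.0532], 'yang': np.float64(44.93), 'pos': [0.489, 0.3014, 0.1026], 'tilt': np.float64(0.04), 'w': 0.995, 'gf': 0.0, 'F': [-0.1, 0.6, -0.7], 'Tz': [0.055, 0.016, 0.017], 't': 28.5, 'az': np.float64(-0.0006)}
```

View pics/g.png

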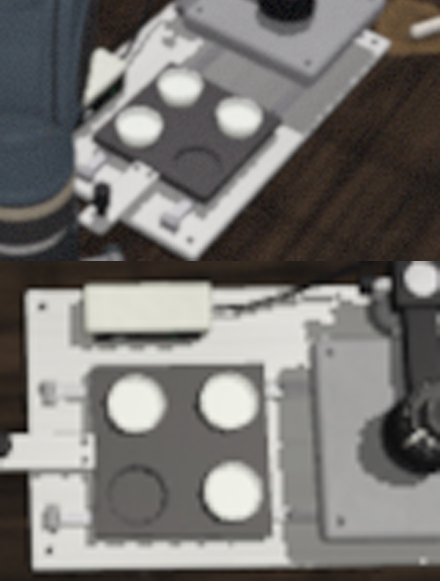

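Three dishes sit flat in nests; the empty one is front-left, at (137,494) in the composite. Locating dish D again.

Run:
```python
from h import *
s=snap('scene'); g=cv2.inRange(s["color"],(150,160,160),(255,)*3); n,l,st,c=cv2.connectedComponentsWithStats(g)
for i in range(1,n):
    if st[i][4]>60 and 180<c[i][0]<330 and c[i][1]>250: print(st[i],c[i],ray(s,*c[i],.0158))
```

```text
[249 340  21  21 344] [258.84593023 349.87790698] [0.43852462 0.37166435]
```

```bash
python3 -m inch '[[[0.04,0.007,0,0,0,0],[0.05,0.008,0.013,0,0,0],[0.0195,0.005,0.04,0,0,0],[0,0,0,0,0,0],[0,0,0,0,0,0],[0,0,0,0,0,0]]]' >/dev/null
python3 -c "
from h import *
rem(.439,.3745,.004,45)"
```

```text
{'d': [0.0005, -0.0009, 0.0721], 'yang': np.float64(44.87), 'pos': [0.4397, 0.3747, 0.0617], 'tilt': np.float64(0.11), 'w': 1.0, 'gf': 0.0, 'F': [0.9, -1.1, 0.4], 'Tz': [-0.025, 0.016, 0.029], 't': 29.15, 'az': np.float64(-0.0011)}
```

```bash
python3 -m inch '[[[0.0012,-0.0005,0.035,0,0,0],[0,0,0.027,0,0,0],[0,0,0.01,0,0,0],[0,0,0,0,0,0],[0,0,0,0,0,0]]]' >/dev/null
python3 -m inch '[[[0,0,0,0,0,0],[0,0,0,0,0,0],[0,0,0,0,0,0],[0,0,0,0,0,0],[0,0,0,0,0,0],[0,0,0,0,0,0],[0,0,0,0,0,0]]]' -1 30 >/dev/null
python3 -c "
from h import *
rem(.439,.3745,.004,45)"
python3 -m inch '[[[0,0,-0.01,0,0,0],[0,0,-0.03,0,0,0],[0,0,-0.05,0,0,0],[0,0,-0.05,0,0,0],[0,0,0,0,0,0],[0,0,0,0,0,0]]]' >/dev/null
python3 -c "
from h import *
rem(.5238,-.0007,.11,45)"
```

```text
{'d': [-0.0027, -0.0007, -0.0], 'yang': np.float64(44.99), 'pos': [0.4378, 0.3764, 0.004], 'tilt': np.float64(0.11), 'w': 0.472, 'gf': 30.5, 'F': [-0.4, -0.3, 5.3], 'Tz': [-0.083, 0.071, 0.0], 't': 30.35, 'az': np.float64(-0.0001)}
{'d': [-0.4094, -0.2573, 0.0073], 'yang': np.float64(44.99), 'pos': [0.4378, 0.3764, 0.1163], 'tilt': np.float64(0.16), 'w': 0.475, 'gf': 30.4, 'F': [0.3, 1.1, 0.3], 'Tz': [0.007, -0.003, 0.007], 't': 30.95, 'az': np.float64(-0.0001)}
```

```bash
python3 -m inch '[[[-0.02,-0.0125,0,0,0,0],[-0.052,-0.0327,0,0,0,0],[-0.052,-0.0327,0,0,0,0],[-0.052,-0.0327,0,0,0,0],[-0.052,-0.0327,0,0,0,0],[-0.052,-0.0327,0,0,0,0],[-0.052,-0.0327,0,0,0,0],[-0.05,-0.0314,0,0,0,0]]]' >/dev/null
python3 -m inch '[[[-0.0254,-0.0172,0,0,0,0],[0,0,0,0,0,0],[0,0,0,0,0,0],[0,0,0,0,0,0],[0,0,0,0,0,0]]]' >/dev/null
python3 -c "
from h import *
rem(.5225,.0007,.0335,45)"
```

```text
{'d': [-0.0017, 0.0006, 0.1008], 'yang': np.float64(45.1), 'pos': [0.5213, 0.0012, 0.1142], 'tilt': np.float64(0.08), 'w': 0.47, 'gf': 30.4, 'F': [-0.7, -0.4, 0.6], 'Tz': [-0.009, 0.014, -0.005], 't': 32.25, 'az': np.float64(0.0009)}
```

```bash
python3 -m inch '[[[0,0.0006,0.04,0,0,0],[0,0,0.03,0,0,0],[0,0,0.015,0,0,0],[0,0,0,0,0,0],[0,0,0,0,0,0]]]' >/dev/null
python3 -m inch '[[[0.0008,0,0.006,0,0,0],[0,0,0.006,0,0,0],[0,0,0.0035,0,0,0],[0,0,0,0,0,0],[0,0,0,0,0,0]]]' >/dev/null
python3 -c "
from h import *
rem(.5225,.0007,.0335,45)"
```

```text
{'d': [-0.0005, 0.0007, 0.0012], 'yang': np.float64(44.98), 'pos': [0.5218, 0.0006, 0.0344], 'tilt': np.float64(0.0), 'w': 0.471, 'gf': 30.4, 'F': [-0.7, 0.9, -0.2], 'Tz': [0.001, 0.023, 0.024], 't': 33.25, 'az': np.float64(-0.0002)}
```

```bash
python3 -m inch '[[[0,0,0.0015,0,0,0],[0,0,0,0,0,0],[0,0,0,0,0,0],[0,0,0,0,0,0],[0,0,0,0,0,0],[0,0,0,0,0,0]]]' 1 >/dev/null
python3 -m inch '[[[0,0,-0.05,0,0,0],[0,0,-0.06,0,0,0],[0,0,0,0,0,-0.071],[0,0,0,0,0,-0.071],[0,0,0,0,0,-0.071],[0,0,0,0,0,-0.071],[0,0,0,0,0,-0.071],[0,0,0,0,0,0]]]' >/dev/null
python3 -c "
from h import *
rem(.5627,.0993,.12,87.7)"
```

```text
{'d': [-0.0458, 0.1253, 0.0015], 'yang': np.float64(87.57), 'pos': [0.5218, 0.0007, 0.1212], 'tilt': np.float64(0.0), 'w': 0.998, 'gf': 0.0, 'F': [-0.9, -0.3, 0.3], 'Tz': [-0.032, -0.054, -0.081], 't': 34.65, 'az': np.float64(-0.0011)}
```

```bash
python3 -m inch '[[[-0.015,0.042,0,0,0,0],[-0.015,0.042,0,0,0,0],[-0.0158,0.0413,0,0,0,0],[0,0,0,0,0,0],[0,0,0,0,0,0],[0,0,0,0,0,0]]]' >/dev/null
python3 -c "
from h import *
s=snap('scene');t=snap('top')
f=lambda L:[d for d in L if .3<d[2][0]<.65 and -.15<d[2][1]]
print(f(dishes(t,.0453,180)),f(dishes(s,.0453,180)),sep='\n')
rem(.5627,.0993,.042,87.7)
crop(s,230,150,180,120,4,'k.png')"
```

```text
[(array([346.8, 209.5]), [14, 14, 157], array([ 0.5898, -0.0725])), (array([347.8, 232.2]), [15, 15, 167], array([ 0.5219, -0.0695]))]
[(array([315. , 173.3]), [17, 13, 105], array([ 0.6158, -0.114 ])), (array([315.1, 185.7]), [16, 13, 162], array([ 0.5893, -0.0725])), (array([336.5, 196.8]), [16, 13, 173], array([ 0.522, -0.07 ])), (array([300. , 200.4]), [17, 14, 174], array([ 0.5911, -0.0033])), (array([266.9, 213.1]), [30, 24, 221], array([0.633 , 0.0824])), (array([321.8, 212.3]), [17, 14, 187], array([ 0.5238, -0.0006]))]
{'d': [-0.0004, 0.0014, 0.099], 'yang': np.float64(87.46), 'pos': [0.5623, 0.0983, 0.1212], 'tilt': np.float64(0.02), 'w': 0.995, 'gf': 0.0, 'F': [0.8, 0.0, 0.7], 'Tz': [0.009, 0.001, -0.045], 't': 35.35, 'az': np.float64(-0.002)}
```

View pics/k.png

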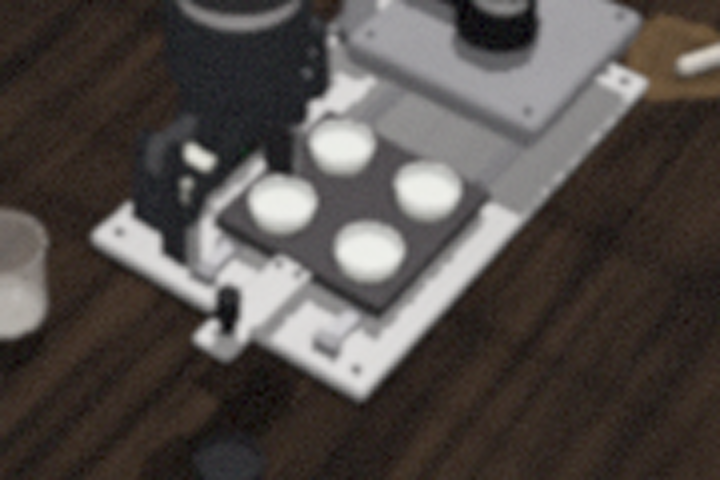

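All four dishes are flat in their nests, and the gripper is over the knob (crop 228,293). Lowering and gripping the knob.

```bash
python3 -m inch '[[[0,0,0.04,0,0,0],[0,0,0.035,0,0,0],[0,0,0.022,0,0,0],[0,0,0,0,0,0],[0,0,0,0,0,0]]]' >/dev/null
python3 -m inch '[[[0,0,0,0,0,0],[0,0,0,0,0,0],[0,0,0,0,0,0],[0,0,0,0,0,0],[0,0,0,0,0,0],[0,0,0,0,0,0],[0,0,0,0,0,0],[0,0,0,0,0,0]]]' -1 20
python3 -c "
from h import *
rem(.5558,-.0716,.042,87.7)"
```

```text
t: 36.65
eef_pos: [0.5632, 0.0989, 0.0443]
tool_rot: [0.001, 0.021, 1.0, -0.0]
wrist_force: [-0.7, -2.1, 4.6]
width: 0.199
grasp_force: 21.1
{'d': [0.0002, -0.2133, 0.003], 'yang': np.float64(87.57), 'pos': [0.5632, 0.0989, 0.0443], 'tilt': np.float64(0.08), 'w': 0.199, 'gf': 21.1, 'F': [-0.7, -2.1, 4.6], 'Tz': [-0.536, 0.129, 0.046], 't': 36.65, 'az': np.float64(-0.0011)}
```

```bash
python3 -m inch '[[[0,-0.008,0,0,0,0],[0,-0.016,0,0,0,0],[0,-0.018,0,0,0,0],[0,-0.018,0,0,0,0],[0,-0.018,0,0,0,0],[0,-0.018,0,0,0,0],[0,-0.018,0,0,0,0],[0,-0.018,0,0,0,0]]]' 
python3 -m inch '[[[0,-0.018,0,0,0,0],[0,-0.018,0,0,0,0],[0,-0.018,0,0,0,0],[0,-0.012,0,0,0,0],[0,-0.006,0,0,0,0],[0,0,0,0,0,0],[0,0,0,0,0,0],[0,0,0,0,0,0]]]' >/dev/null
python3 -c "
from h import *
rem(.5558,-.0716,.042,87.7)"
```

```text
t: 37.45
eef_pos: [0.5589, -0.0071, 0.0443]
tool_rot: [0.001, 0.021, 1.0, 0.001]
wrist_force: [0.7, 2.2, 5.4]
width: 0.196
grasp_force: 21.1
{'d': [0.0006, -0.0078, 0.0029], 'yang': np.float64(87.53), 'pos': [0.5565, -0.0654, 0.0443], 'tilt': np.float64(0.17), 'w': 0.2, 'gf': 21.1, 'F': [1.6, -1.4, 4.7], 'Tz': [-0.334, -0.218, -0.018], 't': 38.25, 'az': np.float64(-0.0014)}
```

```bash
python3 -m inch '[[[0,-0.004,0,0,0,0],[0,-0.004,0,0,0,0],[0,-0.003,0,0,0,0],[0,0,0,0,0,0],[0,0,0,0,0,0],[0,0,0,0,0,0]]]' >/dev/null
python3 -c "
from h import *
rem(.5558,-.0716,.042,87.7)"
```

```text
{'d': [0.0006, -0.0007, 0.0028], 'yang': np.float64(87.65), 'pos': [0.5563, -0.071, 0.0443], 'tilt': np.float64(0.26), 'w': 0.2, 'gf': 21.3, 'F': [1.4, 5.6, 6.2], 'Tz': [0.946, -0.305, 0.042], 't': 38.85, 'az': np.float64(-0.0004)}
```

End-stop contact after 170 mm of travel. Releasing with a partial opening, then up and over to the collar.

```bash
python3 -m inch '[[[0,0,0,0,0,0],[0,0,0,0,0,0],[0,0,0,0,0,0],[0,0,0,0,0,0]]]' 0.2 >/dev/null
python3 -m inch '[[[0,0,-0.06,0,0,0],[0,0,-0.06,0,0,0],[0,0,-0.06,0,0,0],[0,0,-0.015,0,0,0],[0,0,0,0,0,0],[0,0,0,0,0,0]]]' >/dev/null
python3 -c "
from h import *
rem(.551,-.2055,.195,87.7)
s=snap('scene');t=snap('top');crop(s,250,120,160,120,3,'l1.png');crop(t,290,160,110,80,3,'l2.png');a,b=cv2.imread('pics/l1.png'),cv2.imread('pics/l2.png');b=cv2.resize(b,(480,360))
cv2.imwrite('pics/l.png',np.hstack([a,b])[:, :800])"
```

```text
{'d': [-0.0021, -0.1662, 0.004], 'yang': np.float64(87.58), 'pos': [0.555, -0.0726, 0.1982], 'tilt': np.float64(0.1), 'w': 0.605, 'gf': 0.0, 'F': [-0.8, -0.2, -0.0], 'Tz': [0.069, -0.028, -0.028], 't': 39.85, 'az': np.float64(-0.001)}
```

View pics/l.png

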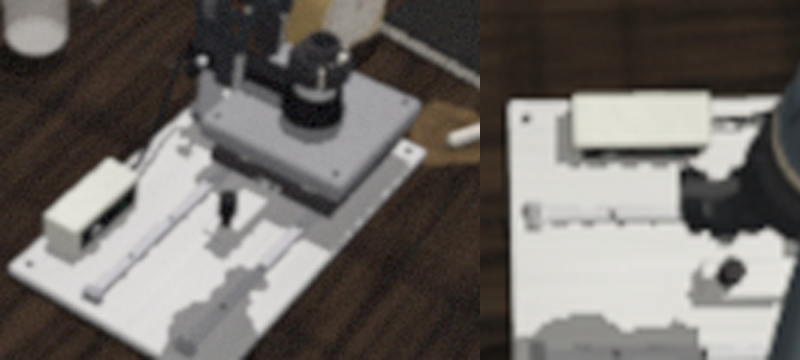

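The carrier is fully under the hood, with the knob at (228,205) in the left crop. On to the collar.

```bash
python3 -m inch '[[[0,-0.04,0,0,0,0],[0,-0.045,0,0,0,0],[-0.001,-0.045,0,0,0,0],[-0.001,-0.0362,0,0,0,0],[0,0,0,0,0,0],[0,0,0,0,0,0],[0,0,0,0,0,0]]]' 1 >/dev/null
python3 -c "
from h import *
rem(.551,-.2055,.1055,87.7)"
```

```text
{'d': [-0.0006, -0.0017, 0.1158], 'yang': np.float64(87.63), 'pos': [0.5508, -0.2043, 0.1982], 'tilt': np.float64(0.17), 'w': 1.0, 'gf': 0.0, 'F': [-0.3, -0.1, 0.5], 'Tz': [0.011, -0.008, 0.019], 't': 40.65, 'az': np.float64(-0.0006)}
```

```bash
python3 -m inch '[[[0,-0.001,0.03,0,0,0],[0,0,0.03,0,0,0],[0,0,0.03,0,0,0],[0,0,0.0255,0,0,0],[0,0,0,0,0,0],[0,0,0,0,0,0]]]' >/dev/null
python3 -m inch '[[[0,0,0,0,0,0],[0,0,0,0,0,0],[0,0,0,0,0,0],[0,0,0,0,0,0],[0,0,0,0,0,0],[0,0,0,0,0,0]]]' -1 30 >/dev/null
python3 -c "
from h import *
rem(.551,-.2055,.1055,156)"
```

```text
{'d': [0.002, 0.0004, 0.005], 'yang': np.float64(87.62), 'pos': [0.5526, -0.2059, 0.1095], 'tilt': np.float64(0.21), 'w': 0.668, 'gf': 33.3, 'F': [-0.7, 2.2, 6.3], 'Tz': [0.715, 0.142, 0.063], 't': 41.85, 'az': np.float64(-0.5699)}
```

```bash
python3 -m inch '[[[0,0,0,0,0,-0.0573],[0,0,0,0,0,-0.0573],[0,0,0,0,0,-0.0573],[0,0,0,0,0,-0.0573],[0,0,0,0,0,-0.0573]]]' >/dev/null
python3 -c "
from h import *
rem(.551,-.2055,.1055,156.4)"
python3 -m inch '[[[0,0,0,0,0,-0.0573],[0,0,0,0,0,-0.0573],[0,0,0,0,0,-0.0573],[0,0,0,0,0,-0.0573],[0,0,0,0,0,-0.0573],[0,0,0,0,0,0],[0,0,0,0,0,0]]]' >/dev/null
python3 -c "
from h import *
rem(.551,-.2055,.1055,156.4)
s=snap('scene');t=snap('top');crop(s,330,110,60,60,6,'n1.png');crop(t,370,185,60,60,6,'n2.png');cv2.imwrite('pics/n.png',np.hstack([cv2.imread('pics/n1.png'),cv2.imread('pics/n2.png')]))"
```

```text
{'d': [0.0015, 0.0013, 0.0051], 'yang': np.float64(122.26), 'pos': [0.5525, -0.2057, 0.1096], 'tilt': np.float64(0.2), 'w': 0.667, 'gf': 33.5, 'F': [-1.7, 3.2, 6.6], 'Tz': [0.884, 0.267, -0.064], 't': 42.35, 'az': np.float64(-0.2845)}
{'d': [0.0006, 0.0015, 0.005], 'yang': np.float64(156.39), 'pos': [0.5523, -0.2055, 0.1095], 'tilt': np.float64(0.17), 'w': 0.67, 'gf': 33.5, 'F': [-0.8, 3.4, 6.2], 'Tz': [0.88, 0.381, -0.017], 't': 43.05, 'az': np.float64(-0.0001)}
```

View pics/n.png

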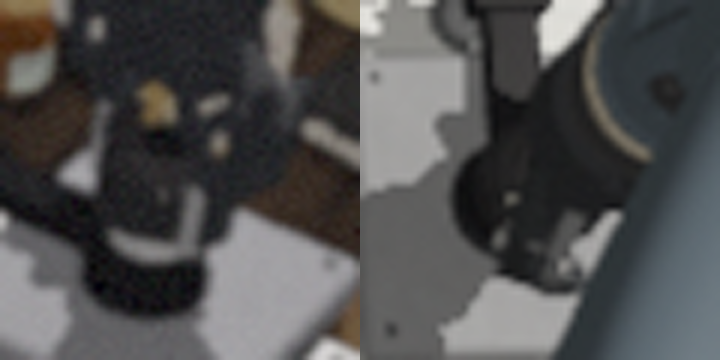

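The turn was 68.8° with no torque left, but the fingers hide the collar in this picture. I'm opening, rising clear, waiting out the exposure, and looking at the stud.

```bash
python3 -m inch '[[[0,0,0,0,0,0],[0,0,0,0,0,0],[0,0,0,0,0,0],[0,0,0,0,0,0]]]' 1 >/dev/null
python3 -m inch '[[[0,0,-0.05,0,0,0],[0,0,-0.06,0,0,0],[0,0.04,-0.02,0,0,0],[0,0.05,0,0,0,0],[0,0.05,0,0,0,0],[0,0,0,0,0,0],[0,0,0,0,0,0],[0,0,0,0,0,0]]]' 
python3 -c "
from h import *
s=snap('scene');t=snap('top')
cv2.imwrite('pics/o_s.png',s['color']);cv2.imwrite('pics/o_t.png',t['color'])
h=lambda im,x,y,w,k:cv2.resize(im[y:y+w,x:x+w],(k,k),interpolation=cv2.INTER_CUBIC)
t0=cv2.imread('pics/top0.png');s0=cv2.imread('pics/scene0.png')
cv2.imwrite('pics/o.png',np.vstack([np.hstack([h(s['color'],335,120,40,300),h(t['color'],382,195,40,300)]),np.hstack([h(s0,335,120,40,300),h(t0,382,195,40,300)])]))
o=(.551,-.2055);yaw=-.04
for a in (0,.4,.8,1.2,1.6,2.0):
    b=2.14+a+yaw; p=(o[0]+.0255*np.cos(b),o[1]+.0255*np.sin(b),.1335); print(a,((proj(s,p)-(335,120))*7.5).round(),((proj(t,p)-(382,195))*7.5).round())"
```

```text
t: 44.35
eef_pos: [0.4497, -0.162, 0.2114]
tool_rot: [0.0, -0.547, 0.837, -0.001]
wrist_force: [-0.0, -0.9, 0.4]
width: 1.0
grasp_force: 0.0
0 [165. 189.] [ 87. 179.]
0.4 [193. 187.] [107. 199.]
0.8 [217. 178.] [134. 209.]
1.2 [232. 164.] [161. 209.]
1.6 [236. 147.] [186. 198.]
2.0 [228. 129.] [204. 178.]
```

View pics/o.png

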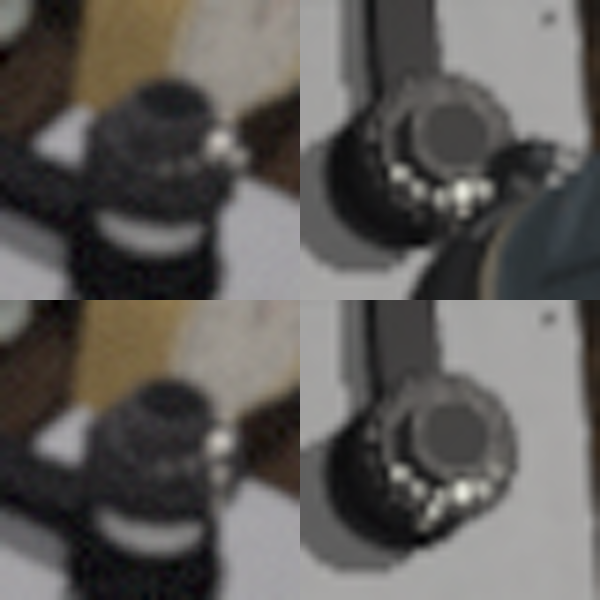

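In the new picture (upper row) the stud is at (235,160) in scene and (162,205) in top, the predicted 1.2 rad spot next to the bright wedge mark. At the start it was at 0.8. I'm waiting, then returning to close it.

```bash
for i in 1 2 3 4 5; do python3 -m inch '[[[0,0,0,0,0,0],[0,0,0,0,0,0],[0,0,0,0,0,0],[0,0,0,0,0,0],[0,0,0,0,0,0],[0,0,0,0,0,0],[0,0,0,0,0,0],[0,0,0,0,0,0]]]' >/dev/null; done
python3 -m inch '[[[0,-0.05,0,0,0,0],[0,-0.05,0,0,0,0],[0,-0.04,0,0,0,0],[0,0,0,0,0,0],[0,0,0,0,0,0],[0,0,0,0,0,0]]]' >/dev/null
python3 -c "
from h import *
rem(.552,-.2055,.1065)"
```

```text
{'d': [-0.0011, -0.0012, 0.1312], 'yang': np.float64(156.35), 'pos': [0.5508, -0.206, 0.2115], 'tilt': np.float64(0.02), 'w': 1.004, 'gf': 0.0, 'F': [0.4, 0.3, -0.1], 'Tz': [-0.029, 0.031, 0.049], 't': 49.05}
```

```bash
python3 -m inch '[[[-0.001,-0.001,0.04,0,0,0],[0,0,0.04,0,0,0],[0,0,0.03,0,0,0],[0,0,0.021,0,0,0],[0,0,0,0,0,0],[0,0,0,0,0,0]]]' >/dev/null
python3 -m inch '[[[0,0,0,0,0,0],[0,0,0,0,0,0],[0,0,0,0,0,0],[0,0,0,0,0,0],[0,0,0,0,0,0],[0,0,0,0,0,0]]]' -1 30 >/dev/null
python3 -c "
from h import *
rem(.552,-.2055,.1065,80)"
python3 -m inch '[[[0,0,0,0,0,0.06],[0,0,0,0,0,0.06],[0,0,0,0,0,0.06],[0,0,0,0,0,0.06],[0,0,0,0,0,0.06],[0,0,0,0,0,0.06],[0,0,0,0,0,0.06],[0,0,0,0,0,0.06]]]' >/dev/null
python3 -c "
from h import *
rem(.552,-.2055,.1065,80)"
python3 -m inch '[[[0,0,0,0,0,0.06],[0,0,0,0,0,0.04],[0,0,0,0,0,0.03],[0,0,0,0,0,0.03],[0,0,0,0,0,0]]]' >/dev/null
python3 -c "
from h import *
rem(.552,-.2055,.1065,80)"
```

```text
{'d': [-0.0003, 0.0004, 0.0029], 'yang': np.float64(156.35), 'pos': [0.5522, -0.2058, 0.1088], 'tilt': np.float64(0.04), 'w': 0.667, 'gf': 33.0, 'F': [-3.6, 0.8, 6.1], 'Tz': [0.356, 0.935, -0.017], 't': 50.25, 'az': np.float64(0.6362)}
{'d': [0.0003, 0.0006, 0.003], 'yang': np.float64(98.47), 'pos': [0.5523, -0.2059, 0.1089], 'tilt': np.float64(0.05), 'w': 0.666, 'gf': 33.0, 'F': [-3.8, 1.7, 5.6], 'Tz': [0.361, 0.893, 0.045], 't': 51.05, 'az': np.float64(0.1539)}
{'d': [0.0043, 0.0005, 0.0028], 'yang': np.float64(79.75), 'pos': [0.5553, -0.2065, 0.1088], 'tilt': np.float64(0.4), 'w': 0.667, 'gf': 32.8, 'F': [4.8, -0.5, 2.6], 'Tz': [-0.116, -0.912, 1.026], 't': 51.55, 'az': np.float64(-0.0021)}
```

It is against the closed stop (1 N·m). Releasing and going back to the knob.

```bash
python3 -m inch '[[[0,0,0,0,0,-0.01],[0,0,0,0,0,0],[0,0,0,0,0,0],[0,0,0,0,0,0]]]' 1 >/dev/null
python3 -m inch '[[[0,0,-0.05,0,0,-0.056],[0,0,-0.06,0,0,0],[0,0.045,0,0,0,0],[0,0.045,0,0,0,0],[0,0.045,0,0,0,0],[0,0.03,0,0,0,0],[0,0,0,0,0,0],[0,0,0,0,0,0]]]' 0.2 >/dev/null
python3 -c "
from h import *
rem(.5563,-.071,.0425,87.6)
s=snap('scene');p=(s['color'][120:160,335:375]); cv2.imwrite('pics/closed.png',p)
g=cv2.inRange(p,(170,)*3,(255,)*3); print(cv2.connectedComponentsWithStats(g)[3]*7.5)"
```

```text
{'d': [0.0023, 0.0036, 0.1897], 'yang': np.float64(87.53), 'pos': [0.5581, -0.0738, 0.1942], 'tilt': np.float64(0.04), 'w': 0.596, 'gf': 0.0, 'F': [-0.3, -0.2, 0.3], 'Tz': [0.015, -0.014, -0.024], 't': 52.75, 'az': np.float64(-0.0006)}
[[146.2054409  146.25703565]
 [217.5        135.        ]]
```

```bash
python3 -c "
import cv2
a=cv2.imread('pics/closed.png')[...,1];b=cv2.imread('pics/o_s.png')[120:160,335:375,1]
print(a[22:28,18:34]);print(b[22:28,18:34])"
python3 -m inch '[[[0.0023,0.0036,0.05,0,0,0],[0,0,0.055,0,0,0],[0,0,0.055,0,0,0],[0,0,0.027,0,0,0],[0,0,0,0,0,0],[0,0,0,0,0,0]]]' >/dev/null
python3 -m inch '[[[0,0,0,0,0,0],[0,0,0,0,0,0],[0,0,0,0,0,0],[0,0,0,0,0,0],[0,0,0,0,0,0],[0,0,0,0,0,0]]]' -1 20 >/dev/null
python3 -c "
from h import *
rem(.5632,.0989,.0425,87.6)"
```

```text
[[ 45  50  51  76  86  62  64  70  59  50  48  47  44  43  36  32]
 [ 42  43  63 102 122  81  48  48  49  39  33  48  47  56  62  66]
 [ 40  43  63 112 128  83  38  40  44  32  38  32  52  77 109 118]
 [ 43  45  53  91 110  67  37  37  44  42  33  35  57  98 137 149]
 [ 33  35  53  95 111  67  38  33  34  34  34  40  81 122 151 158]
 [ 33  31  61  98 110  67  35  30  29  32  39  71 118 146 158 156]]
[[ 46  54  52  68  72  55  63  72  64  45  53  53  70  84  77  46]
 [ 39  39  46  58  55  44  50  53  44  39  36  44  49  75  89  72]
 [ 44  42  41  36  37  34  38  37  43  40  40  34  53 102 132 125]
 [ 40  41  39  38  39  33  38  37  41  34  37  30  57 114 151 152]
 [ 37  34  30  39  42  41  35  35  41  42  34  46  75 123 155 158]
 [ 26  34  27  34  36  37  34  38  32  33  38  70 113 146 157 158]]
{'d': [0.0035, 0.2125, 0.0061], 'yang': np.float64(87.49), 'pos': [0.5585, -0.071, 0.0474], 'tilt': np.float64(0.27), 'w': 0.201, 'gf': 20.5, 'F': [-0.2, 0.8, 5.8], 'Tz': [0.307, -0.02, -0.02], 't': 54.0, 'az': np.float64(-0.0009)}
```

The stud now shows at the closed spot (column 22, rows 23–27). The knob is gripped, so I'm drawing the carrier out.

```bash
python3 -m inch '[[[0,0.008,0,0,0,0],[0,0.016,0,0,0,0],[0,0.018,0,0,0,0],[0,0.018,0,0,0,0],[0,0.018,0,0,0,0],[0,0.018,0,0,0,0],[0,0.018,0,0,0,0],[0,0.018,0,0,0,0]]]' >/dev/null
python3 -m inch '[[[0,0.018,0,0,0,0],[0,0.018,0,0,0,0],[0,0.018,0,0,0,0],[0,0.012,0,0,0,0],[0,0.008,0,0,0,0],[0,0.004,0,0,0,0],[0,0.003,0,0,0,0],[0,0,0,0,0,0]]]' >/dev/null
python3 -c "
from h import *
rem(.5632,.0989,.0425,87.6)"
```

```text
{'d': [0.0028, 0.0, 0.0061], 'yang': np.float64(87.48), 'pos': [0.5654, 0.0988, 0.0474], 'tilt': np.float64(0.22), 'w': 0.199, 'gf': 20.6, 'F': [-1.7, -0.8, 6.1], 'Tz': [-0.175, 0.353, -0.002], 't': 55.6, 'az': np.float64(-0.001)}
```

```bash
python3 -m inch '[[[0,0.003,0,0,0,0],[0,0.002,0,0,0,0],[0,0,0,0,0,0],[0,0,0,0,0,0]]]' >/dev/null
python3 -c "
from h import *
rem(.5632,.0989,.0425,87.6)"
python3 -m inch '[[[0,-0.003,0,0,0,0],[0,0,0,0,0,0],[0,0,0,0,0,0],[0,0,0,0,0,0],[0,0,0,0,0,0]]]' 1 >/dev/null
python3 -m inch '[[[0,0,-0.04,0,0,0],[0,0,-0.06,0,0,0],[0.03,0.05,-0.03,0,0,0],[0.03,0.05,0,0,0,0],[0.03,0.05,0,0,0,0],[0,0,0,0,0,0],[0,0,0,0,0,0],[0,0,0,0,0,0]]]' >/dev/null
python3 -c "
from h import *
s=snap('scene');t=snap('top')
f=lambda L:[d for d in L if .3<d[2][0]<.65 and -.15<d[2][1]<.05]
print(f(dishes(t,.0453,180)),f(dishes(s,.0453,180)),sep='\n')
rem(.5,.2,.2)
h=lambda x,y,w,hh:cv2.resize(s['color'][y:y+hh,x:x+w],(760,600),interpolation=cv2.INTER_CUBIC)
cv2.imwrite('pics/z.png',h(210,110,190,150))"
```

```text
{'d': [0.0027, -0.0001, 0.0061], 'yang': np.float64(87.34), 'pos': [0.5654, 0.0989, 0.0474], 'tilt': np.float64(0.56), 'w': 0.199, 'gf': 20.8, 'F': [-1.8, -8.2, 7.4], 'Tz': [-1.789, 0.575, -0.002], 't': 56.0, 'az': np.float64(-0.0022)}
[(array([322.5, 210.2]), [14, 15, 156], array([ 5.917e-01, -5.000e-04])), (array([346.1, 209.6]), [15, 14, 161], array([ 0.5898, -0.0704])), (array([347.2, 232.2]), [15, 15, 163], array([ 0.5221, -0.0679])), (array([323.5, 232.7]), [14, 15, 163], array([0.5241, 0.0016]))]
[(array([336.1, 197.3]), [17, 14, 174], array([ 0.5218, -0.0677])), (array([321.3, 212.6]), [17, 14, 190], array([0.5242, 0.0009]))]
{'d': [-0.0023, -0.0259, -0.0658], 'yang': np.float64(87.36), 'pos': [0.4991, 0.2208, 0.1473], 'tilt': np.float64(0.03), 'w': 1.003, 'gf': 0.0, 'F': [0.3, 0.2, 0.6], 'Tz': [0.029, -0.016, 0.018], 't': 57.4}
```

View pics/z.png

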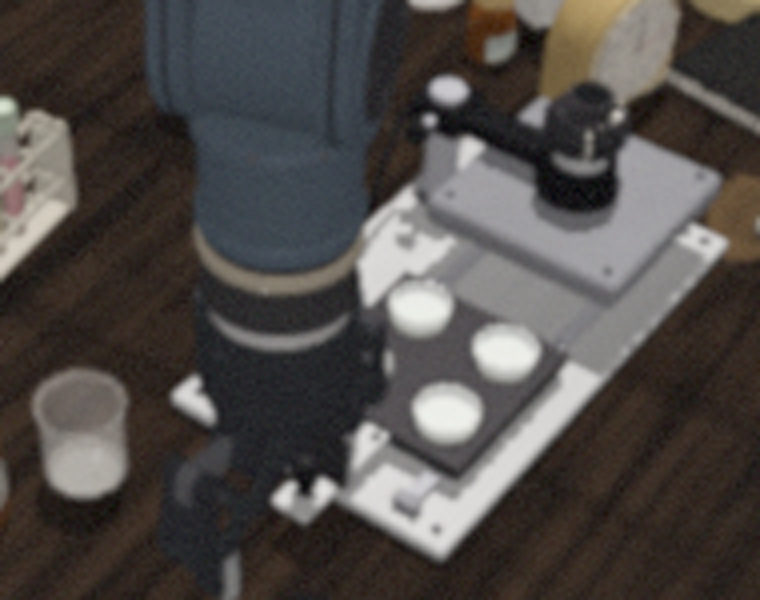

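The carrier is drawn out to its stop with all four dishes flat in their nests; the fourth is confirmed in the top view at (322.5, 210.2). The collar is closed and the gripper is clear.

```bash
python3 -c "
from cell import order
print(order.hand_in())"
```

```text
the job is handed in; nothing more can be done
None
```

All four culture dishes got their exposure at the wedge stop (about 6 s), the iris is closed again, and the carrier is drawn out to its stop with the dishes seated; the job is handed in, but no verdict was returned.

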